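Stagger-stack the sequin sample trays

TASK

Stack the three sequin sample trays from the sloping rack on the tray that stands on the table, the deepest first and the shallowest on top, staggered one pocket lengthwise so that every tray keeps an end pocket open: the deep tray overhangs the end away from the thread cone, the middle one goes back directly over the bottom tray, and the shallow one goes out directly over the deep tray. Set each down without dropping it, with its feet inside the rim below and lying flat, before fetching the next. Leave the bottom tray, thread cone, pin tin and jar where they stand, and do not knock the lamp.

Things in the scene. Friction and masses are not known exactly. Their poses are not given: they have to be found in the camera images.
- bottom_tray: Bottom tray, loose and level on the table. All four trays: wooden, 132 mm long (x), 50 wide (y), walls 4; cross walls 4 thick, level with the rim, at x=-32, 0, +32 make four pockets (sequins fixed inside). Origin mid length and width, at the bottom of the feet; z up out of the mouth. Height in all, feet to rim: 41. About 350 g. Ends alike: may be turned end for end.
- deep_tray: Deep tray: like the bottom tray, 41 high, about 220 g. All trays have two foot bars under them at x=-24 and +24, each 6 thick, 36 wide (y), 5 tall, so the flat underside is 5 above the origin. Starts tilted in one of the rack's three places. Seated 32 along on the bottom tray, its origin is 36 above the bottom tray's.
- middle_tray: Middle tray: the same, but 33 high, about 180 g. Starts in another place of the rack. Shifted 32 along, either way, a tray's feet drop inside the rim below with 3 play all round (one foot by the end wall, one past the middle cross wall) and its underside lies on that rim. Seated, its origin is 36 above the deep tray's.
- shallow_tray: Shallow tray: the same, but 25 high, about 140 g. Starts in another place of the rack. Seated, its origin is 28 above the middle tray's.
- rack: Sloping wooden tray rack, fixed. Board 170 mm up the slope, 280 wide (its y), rising at 30 degrees from its front edge (22 above the table, its -x side, facing across towards the other tray) to 107 at the back; a ledge 14 high along the front edge stops the trays. Places at y about -82, 0, +82, trays' long side up the slope, about 30 clear between. Origin on the table under the board.
- thread_cone: Bystander: cone of thread, foot 56 mm across, 26 across at the top, 112 high, 220 g, standing about 16 clear of one end of the bottom tray (either end). Origin: centre of its foot. A tray shifted out over that end would run into it.
- pin_tin: Bystander: low round metal tin, 56 mm across, 22 high, at the other end of the bottom tray. Origin: centre of its underside. A tray overhanging that end passes clear above it.
- jar: Bystander: closed glass jar of shell discs, 62 mm across, 98 high, 300 g, beyond the work. Origin: centre of its underside.
- lamp: Fixed slim bench lamp; origin on the table straight under the near end of its level light bar. The bar runs 116 mm along +x from there, 34 wide, at heights 310 to 326, to an upright post 14 across and 333 high at x=+120, on a round foot 100 across.

How it is judged:
By the outcome, as a careful person would: the job done as asked, in the order asked, and still so for the second after the job is handed in, with the robot touching nothing.
It also fails if it takes over 72 s, if anything falls off the work surface, if the arm or the gripper's body presses on something with over 40 N, if the wrist force passes 120 N, or if a joint passes its speed limit or range.

ROBOT

A 7-joint arm with a two-finger parallel gripper is mounted at the origin on the work surface. World frame = base frame: x ahead of the robot, y to its left, z up, the work surface at z = 0. Lengths are in m, angles in rad, forces in N, time in s.
With the tool pointing down it reaches from about 0.425 to 0.925 m from the base axis. Payload 6.8 kg.
Tool frame: the origin (TCP) lies midway between the tips of the shut fingers; the grasp point (between the pads) lies 19 mm behind it; z points along the fingers, y is the direction in which the jaws open and shut (so a half turn about z gives the same grasp; the last joint's range is limited). The gripper opens to 85 mm and grips with 20 to 120 N. Pads are 22 mm wide; open, the fingers measure 114 mm over their backs; the gripper's body (76 mm by 85 mm) begins 54 mm behind the grasp point. The pads swing forward as they close: fully open they stand 13 mm farther back than shut.
Start: joints at [-0.108, 0.477, 0.022, 1.555, -0.011, 1.109, -0.083], TCP at [0.675, 0, 0.231] pointing down, gripper open.
Joint ranges: [-2.96, 2.96], [-0.34, 2.1], [-1.41, 1.46], [0.24, 2.44], [-1.37, 4.51], [0.17, 1.92], [-2.96, 2.96]. Speed limits (rad/s): [2.39, 2.39, 3.14, 3.14, 3.14, 3.14, 3.14].

INTERFACE

Orientations are given as [roll, pitch, yaw] about the fixed x, y, z axes, in that order (R = Rz(yaw) Ry(pitch) Rx(roll)).
In Python, from workcell import observe, get_image, calibration, job_done, boxes_of, place_of gives the robot as it stands. The module is installed in compiled form; this text tells all that it offers.
- The arm moves only by the shell command python3 -m pendant 'ROWS' [FORCE]. ROWS is text: rows parted by semicolons, each of 5 numbers parted by spaces: the shift along the world's x, y, z in m, then the turn about the world's z in rad, then the closure, from -1 (fully open) to 1 (shut). A call has 1 to 20 rows; each row is the pose to reach, as a shift and turn from the pose commanded when the call began; what a row does not reach only later rows make up. A row lasts 1/12 s, in which the tool goes at most 41.7 mm and 7.16 degrees, less where a joint would pass 70% of its speed; a pose out of reach is approached as far as the arm can. A call with a gripper value outside its range is refused whole. The fingers move at their own pace and stop on an object; FORCE is the grip in N (left out, the last holds). Time passes only in rows, so rows that repeat a pose let the fingers close. It gives the time, the measured TCP pose, the force and the opening at its end, in the units of the state.
- observe(): the state, without advancing time (a new reading comes with each control period).
- get_image(name): name is "scene" or "side" or "wrist"; returns the picture (384x512x3 uint8, red, green, blue); there is no depth.
- calibration(name): a dict with "fovy" (degrees; the focal length in pixels is half the picture's height over the tangent of half this angle, whatever the lens; pixels are square), "cx", "cy" (the principal point, pixels), "k1" (the pictures are not rectified: a ray, as slopes to the right and down, at radius r is drawn at 1 + k1 r^2 times it, then the intrinsics apply), "R" (3x3) and "t" (3): a world point X has camera coordinates R X + t. Camera axes: x right, y down, z forward; pixel columns grow to the right and rows downward; lengths in m; the calibration is good to about 2 mm. A picture is of the moment at which its call begins: read the wrist's pose just before it. calibration takes no time and is no camera call; for the wrist camera it gives the pose at the moment of the call.
- job_done(): hands the job in, once; it reports no verdict.
Trained networks look in the newest picture that a camera, given by its name, has taken for a name from the list of things; names that differ only in an ending like _2 or _b are one class to them, and where a whole thing is asked for, a point or a joint stands for the part that bears it (a point fixed in the world has none). Each returns a list of dicts, best first, with "conf" (0 to 1); they miss things now and then, are a little off and sometimes report something else, mostly with a low value. They report only what shows in the picture. A call takes as long as a camera call.
- boxes_of(camera, query): "location" ([x, y, z] in m, in world coordinates, good to about 4 mm: the middle of the surface that is visible of it).
- place_of(camera, query): "location" ([x, y, z] in m, in world coordinates, good to about 4 mm: a listed point, or the origin of a listed thing).
The state is a dict: "t": time; "joints": joint angles; "qd": joint speeds; "tau": joint torques, N m; "eef_pos": TCP position; "tool_rot": TCP orientation; "ft_force": force on the tool from outside, world axes, zero at the start; "moment": the same for the moment, N m; "grip_width": finger opening in m.
Only numpy, scipy, OpenCV 4.12 (cv2) and the standard library are available. Lean on these libraries where they do the work, as an engineer would, in place of code of your own. Each camera call takes 0.05 s, during which the arm holds its last target.

## Working session

There is one attempt and no reset: what is moved stays moved. The work goes in short steps, Python scripts to look and compute and a shell command to move; the robot and the scene stay as the last step left them, time stands still between calls to the robot, and variables do not carry over. Pictures are saved under pics/ and viewed, and the job is handed in when it is done.

```bash
mkdir -p pics; ls
python3 - <<'E'
from workcell import *
import cv2,numpy as np
for n in ["scene","side","wrist"]:
    im=get_image(n); cv2.imwrite(f"pics/{n}0.png",im[:,:,::-1])
    c=calibration(n); print(n,c['fovy'],c['k1'],np.round(-np.array(c['R']).T@np.array(c['t']),3))
    for q in ["bottom_tray","deep_tray","middle_tray","shallow_tray","rack","thread_cone","pin_tin","jar","lamp"]:
        print(q,[(np.round(d['location'],3).tolist(),round(d['conf'],2)) for d in place_of(n,q)][:4])
s=observe();print(s)
E
```

```text
pics
scene 47.19662403022511 -0.1581430753239499 [1.124 0.146 0.661]
bottom_tray [([0.517, -0.206, -0.001], 0.62), ([0.43, -0.139, 0.0], 0.48)]
deep_tray [([0.662, 0.215, 0.065], 0.57), ([0.579, 0.217, -0.004], 0.4)]
middle_tray [([0.497, 0.202, 0.056], 0.59)]
shallow_tray [([0.585, 0.205, 0.058], 0.57)]
rack [([0.581, 0.217, -0.002], 0.67)]
thread_cone [([0.602, -0.276, 0.001], 0.68)]
pin_tin [([0.428, -0.138, -0.001], 0.7)]
jar [([0.766, -0.232, -0.003], 0.74)]
lamp [([0.6, -0.275, 0.002], 0.32)]
side 42.39902973738618 -0.1414357700150109 [ 0.293 -0.729  0.823]
bottom_tray [([0.518, -0.205, -0.003], 0.66)]
deep_tray [([0.662, 0.215, 0.062], 0.82)]
middle_tray [([0.498, 0.201, 0.058], 0.63)]
shallow_tray [([0.581, 0.209, 0.06], 0.67)]
rack [([0.576, 0.218, -0.002], 0.89)]
thread_cone [([0.602, -0.277, -0.001], 0.57), ([0.578, 0.209, 0.061], 0.25)]
pin_tin [([0.431, -0.141, 0.0], 0.72)]
jar [([0.765, -0.229, 0.002], 0.63)]
lamp []
wrist 66.03416289811051 -0.05538523601725271 [0.675 0.07  0.373]
bottom_tray [([0.521, -0.205, -0.004], 0.68)]
deep_tray []
middle_tray []
shallow_tray []
rack []
thread_cone []
pin_tin [([0.428, -0.144, -0.001], 0.82)]
jar [([0.764, -0.226, -0.001], 0.75)]
lamp []
{'t': 1.5, 'joints': array([-0.10809135,  0.47696919,  0.02239797,  1.55540294, -0.01149522,
        1.10929276, -0.08311175]), 'qd': array([ 0.00118757,  0.00048331,  0.00080826, -0.00101346, -0.00069079,
        0.00117499,  0.00032711]), 'tau': array([-3.88526519e-05, -5.96319652e+01,  1.60640884e+00, -2.81542414e+01,
        1.24181344e-02,  1.63513589e-03, -7.78956291e-06]), 'eef_pos': array([6.75019019e-01, 9.87498218e-07, 2.31327297e-01]), 'tool_rot': array([ 3.14153741e+00, -1.55446914e-05,  1.57075871e+00]), 'ft_force': array([-0.00388785, -0.2619741 , -0.40321362]), 'moment': array([ 0.04080092, -0.0054566 ,  0.02893498]), 'grip_width': 0.08544365185487836}
```

View pics/scene0.png

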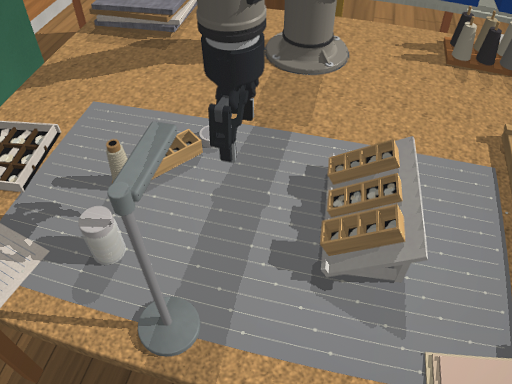

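View pics/side0.png

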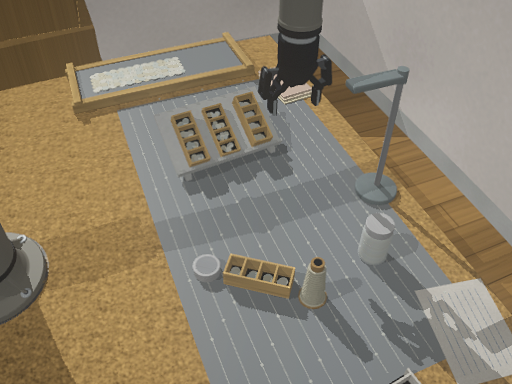

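View pics/wrist0.png

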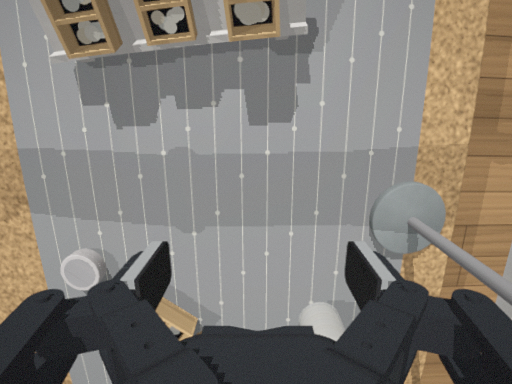

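The scene shows the trays on the rack at right (deep one nearest the camera, around (360,232)), with the bottom tray at (175,152) partly hidden by the lamp bar. The side view shows everything clearly: bottom tray (258,275), tin (207,267), cone (314,282), lamp foot (377,188), bar end (352,82).

```bash
cat > h.py <<'E'
from workcell import *
import cv2,numpy as np
from scipy.optimize import least_squares
from scipy.spatial.transform import Rotation as Ro
def K(c):
    f=192/np.tan(np.radians(c['fovy'])/2); return f
def proj(c,X):
    X=np.atleast_2d(X); p=X@np.array(c['R']).T+np.array(c['t'])
    s=p[:,:2]/p[:,2:]; r2=(s**2).sum(1,keepdims=True)
    return s*(1+c['k1']*r2)*K(c)+[c['cx'],c['cy']]
def ray(c,uv):
    d=(np.array(uv,float)-[c['cx'],c['cy']])/K(c); s=d.copy()
    for _ in range(20): s=d/(1+c['k1']*(s**2).sum())
    R=np.array(c['R']); o=-R.T@np.array(c['t']); v=R.T@np.array([s[0],s[1],1]); return o,v
def atz(c,uv,z):
    o,v=ray(c,uv); return o+v*(z-o[2])/v[2]
def crop(name,src,x0,y0,w,h,k,dst):
    im=cv2.imread(f"pics/{src}.png"); cv2.imwrite(f"pics/{dst}.png",cv2.resize(im[y0:y0+h,x0:x0+w],None,fx=k,fy=k,interpolation=cv2.INTER_CUBIC))
E
python3 - <<'E'
from h import *
c=calibration("scene");s=calibration("side")
print("foot scene",atz(c,(170,325),0.01),"side",atz(s,(377,189),0.01))
print("bar near end top scene",atz(c,(158,128),.326),"far",atz(c,(120,200),.326),"side near",atz(s,(352,82),.318),"far",atz(s,(404,73),.326))
crop(0,"side0",190,220,150,100,5,"sb"); crop(0,"side0",150,80,140,110,5,"sr"); crop(0,"scene0",310,125,120,160,4,"cr")
import pickle
E
```

```text
foot scene [ 0.87512996 -0.06518629  0.01      ] side [ 0.87311783 -0.07367528  0.01      ]
bar near end top scene [ 0.76867118 -0.07007134  0.326     ] far [ 0.8831947  -0.06329646  0.326     ] side near [ 0.76631457 -0.05599658  0.318     ] far [ 0.87227004 -0.0735421   0.326     ]
```

View pics/sb.png

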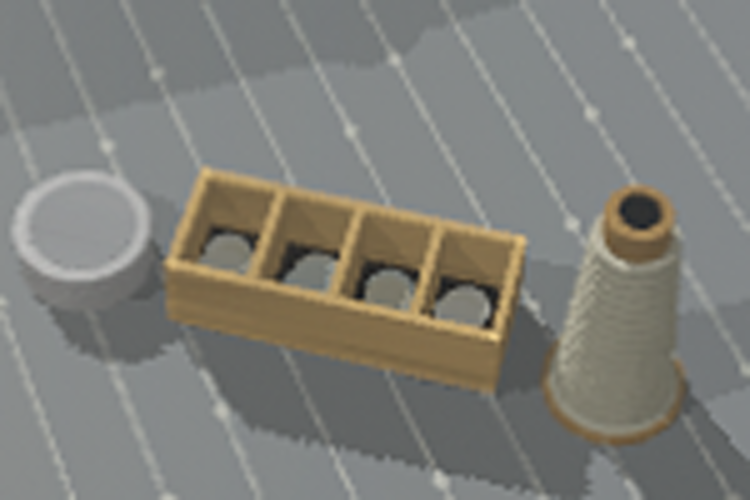

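View pics/sr.png

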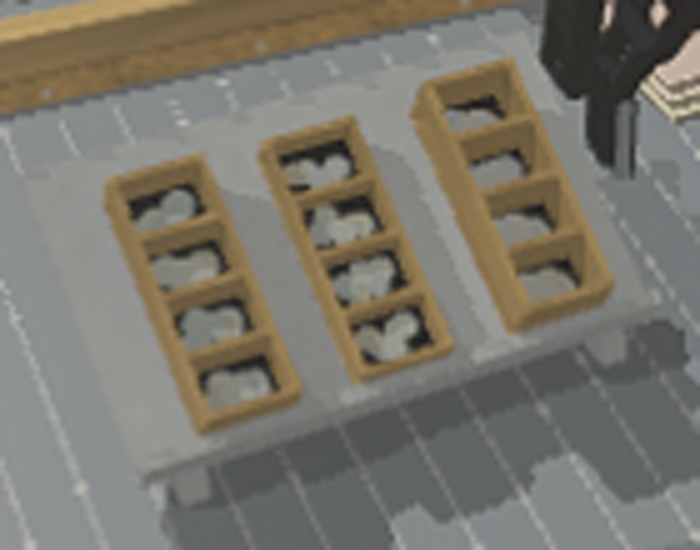

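View pics/cr.png

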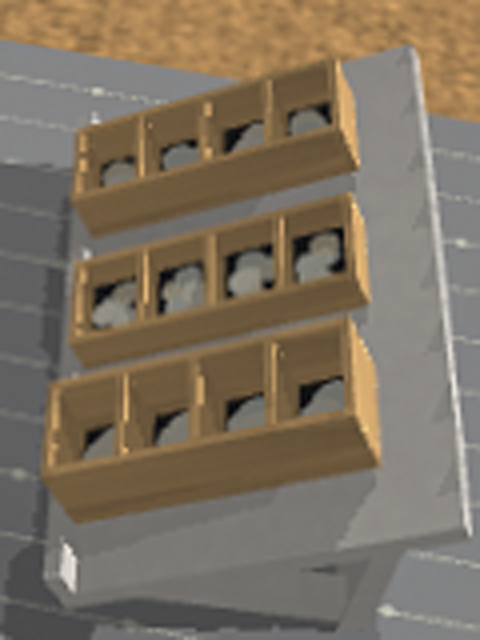

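```bash
python3 -m pendant '-0.04 0.0 0 0 -0.55;-0.08 0.0 0.01 0 -0.55;-0.11 -0.03 0.02 0 -0.55;-0.13 -0.06 0.02 0 -0.55;-0.15 -0.10 0.02 0 -0.55;-0.155 -0.14 0.02 0 -0.55;-0.155 -0.18 0.02 0 -0.55;-0.155 -0.22 0.02 0 -0.55;-0.155 -0.25 0.02 0 -0.55;-0.155 -0.27 0.02 0 -0.55;-0.155 -0.27 0.02 0 -0.55;-0.155 -0.27 0.02 0 -0.55' 30
python3 - <<'E'
from h import *
print(observe()['t'],observe()['eef_pos'],observe()['grip_width'])
c=calibration("wrist"); im=get_image("wrist"); cv2.imwrite("pics/w1.png",im[:,:,::-1])
np.savez("pics/w1.npz",**c); print(c['R'],c['t'])
E
```

```text
t: 2.5
eef_pos: [0.5196, -0.2712, 0.2512]
tool_rot: [-3.141, 0.0, 1.568]
ft_force: [0.1, 0.8, -0.1]
grip_width: 0.0659
2.5 [ 0.51962214 -0.27115143  0.25120795] 0.06592891048495858
[[ 9.99996354e-01 -2.68224736e-03 -3.12131087e-04]
 [-2.49988888e-03 -9.63260994e-01  2.68555410e-01]
 [-1.02099574e-03 -2.68553651e-01 -9.63264187e-01]] [-0.52016497 -0.29839056  0.32464922]
```

View pics/w1.png

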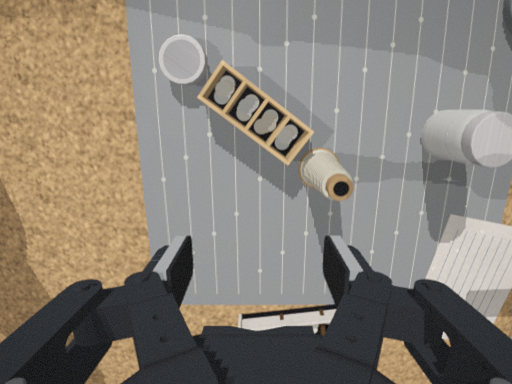

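The wrist picture shows the bottom tray clear at (255,112), tin (182,60), cone foot about (322,168). I'll zoom in and go over the rack.

```bash
python3 -m pendant '0.01 0.04 0.01 0 -0.55;0.02 0.08 0.02 0 -0.55;0.03 0.12 0.03 0 -0.55;0.04 0.16 0.03 0 -0.55;0.05 0.20 0.03 0 -0.55;0.06 0.24 0.03 0 -0.55;0.06 0.28 0.03 0 -0.55;0.06 0.32 0.03 0 -0.55;0.06 0.35 0.03 0 -0.55;0.06 0.37 0.03 0 -0.55;0.06 0.37 0.03 0 -0.55;0.06 0.37 0.03 0 -0.55'
python3 - <<'E'
from h import *
print(observe()['t'],observe()['eef_pos'],observe()['tool_rot'])
c=calibration("wrist"); im=get_image("wrist"); cv2.imwrite("pics/w2.png",im[:,:,::-1])
np.savez("pics/w2.npz",**c)
crop(0,"w1",185,50,140,120,5,"w1c")
for q in ["deep_tray","middle_tray","shallow_tray","rack"]:
    print(q,[(np.round(d['location'],3).tolist(),round(d['conf'],2)) for d in place_of("wrist",q)][:4])
E
```

```text
t: 3.55
eef_pos: [0.579, 0.1034, 0.2813]
tool_rot: [-3.141, -0.001, 1.577]
ft_force: [0.1, -0.6, 0.5]
grip_width: 0.0661
3.55 [0.57902651 0.10337726 0.2812642 ] [-3.14116119e+00 -6.92279676e-04  1.57671409e+00]
deep_tray [([0.663, 0.214, 0.058], 0.73)]
middle_tray [([0.497, 0.204, 0.063], 0.94)]
shallow_tray [([0.581, 0.211, 0.057], 0.83)]
rack []
```

View pics/w2.png

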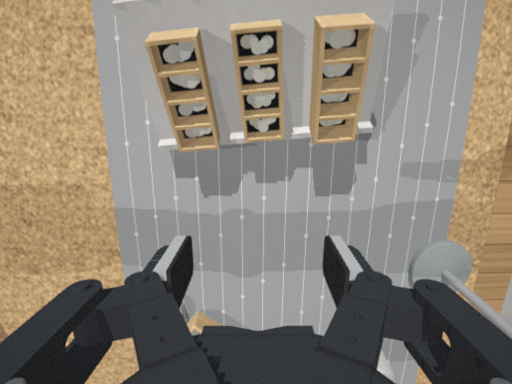

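View pics/w1c.png

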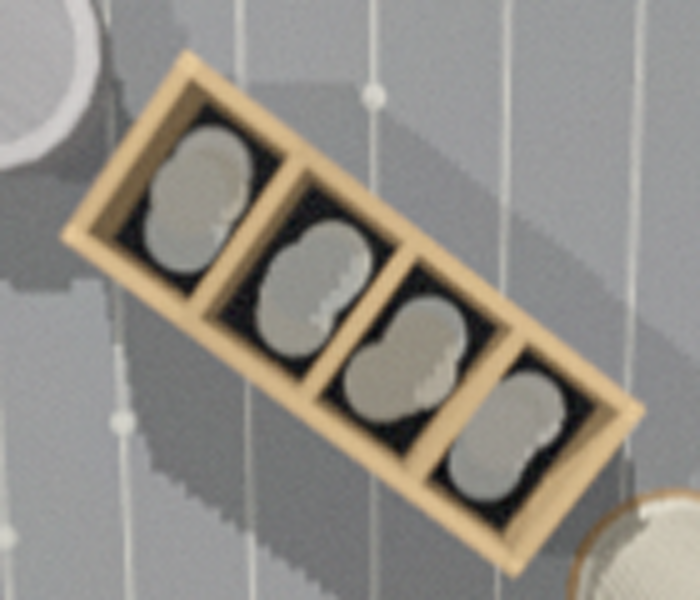

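Run:
```python
from h import *
crop(0,"w2",140,5,240,155,3.3,"w2c")
```

```text
(no output)
```

View pics/w2c.png

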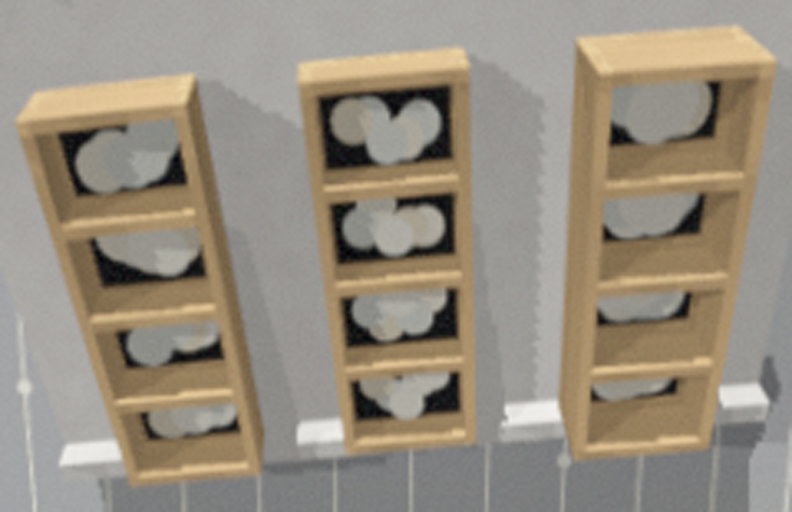

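The rack view shows middle (left), shallow (centre), deep (right) with all rim corners clear. Fitting poses from corners.

```bash
cat >> h.py <<'E'
H=dict(bottom=.041,deep=.041,middle=.033,shallow=.025)
def rimc(h): # UL(-y? ) order: (+x,+y),(+x,-y),(-x,-y),(-x,+y)
    return np.array([[.066,.025,h],[.066,-.025,h],[-.066,-.025,h],[-.066,.025,h]])
def pose(p,tilt):  # p x,y,z,yaw : local x up the slope
    return Ro.from_euler('ZY',[p[3],-tilt]),np.array(p[:3])
def fit(obs,h,p0,tilt,zfix=None):
    def f(p):
        p=np.array(p); 
        if zfix is not None: p=p.copy(); p[2]=zfix
        R,t=pose(p,tilt); X=R.apply(rimc(h))+t
        return np.concatenate([(proj(c,X[i])-uv).ravel() for c,i,uv in obs])
    s=least_squares(f,p0,x_scale=[.01,.01,.01,.1]); return s.x,np.sqrt((s.fun**2).mean()),s.fun
E
python3 - <<'E'
from h import *
L=lambda n:{k:(v if v.shape else float(v)) for k,v in np.load(f"pics/{n}.npz").items()}
w1,w2,sd=L("w1"),L("w2"),calibration("side")
def pts(c,src,idx,k,o): 
    return (c,np.array(idx),(np.array(src,float)+.5)/k-.5+o)
B1=pts(w1,[(189,53),(643,408),(515,577),(64,235)],[3,0,1,2],5,np.array([185,50]))
B2=pts(sd,[(205,170),(524,238),(500,334),(168,264)],[3,0,1,2],5,np.array([190,220]))
for n,o in (("wrist",[B1]),("side",[B2]),("both",[B1,B2])):
    x,e,r=fit(o,.041,[.518,-.205,0,-.67],0,zfix=0); print("bottom",n,x.round(4),np.degrees(x[3]).round(2),e.round(2))
T={"middle":([(22,128),(197,106),(260,470),(133,482)],[(107,185),(203,157),(298,390),(203,432)]),
"shallow":([(302,84),(468,70),(473,441),(347,453)],[(262,147),(353,121),(452,352),(360,379)]),
"deep":([(603,77),(773,63),(710,448),(580,458)],[(420,88),(512,62),(610,285)])}
for n,(a,b) in T.items():
    A=pts(w2,a,[0,1,2,3],3.3,np.array([140,5])); S=pts(sd,b,[0,1,2,3][:len(b)],5,np.array([150,80]))
    x0=dict(middle=.497,shallow=.582,deep=.662)[n]
    for m,o in (("wrist",[A]),("side",[S]),("both",[A,S])):
        x,e,r=fit(o,H[n],[x0,.21,.06,1.6],np.pi/6); print(n,m,x.round(4),np.degrees(x[3]).round(2),e.round(2))
E
```

```text
bottom wrist [ 5.181e-01 -2.031e-01  1.000e-04 -6.454e-01] -36.98 0.6
bottom side [ 0.5178 -0.205   0.0043 -0.6374] -36.52 0.63
bottom both [ 0.518  -0.2035 -0.     -0.6442] -36.91 0.72
middle wrist [0.4987 0.2016 0.0506 1.6512] 94.6 0.79
middle side [0.499  0.2082 0.0485 1.6546] 94.8 0.57
middle both [0.4989 0.2016 0.0525 1.6502] 94.55 0.8
shallow wrist [0.5806 0.2092 0.0527 1.658 ] 94.99 0.36
shallow side [0.5826 0.2191 0.0458 1.6539] 94.76 0.13
shallow both [0.5804 0.2092 0.0533 1.6568] 94.93 0.37
deep wrist [0.6665 0.2169 0.0523 1.6727] 95.84 0.48
deep side [0.671  0.2364 0.0398 1.6519] 94.65 0.28
deep both [0.6658 0.2168 0.0539 1.6722] 95.81 0.72
```

Poses agree with the sizes (rack turned about 5°, tray pitch ≈ 84). I'll go over the deep tray and check before descending.

```bash
python3 -m pendant '0.02 0.03 0 0.09 -0.55;0.04 0.06 -0.02 0.09 -0.55;0.06 0.08 -0.05 0.09 -0.55;0.08 0.10 -0.08 0.09 -0.55;0.087 0.107 -0.11 0.09 -0.55;0.087 0.107 -0.13 0.09 -0.55;0.087 0.107 -0.13 0.09 -0.55;0.087 0.107 -0.13 0.09 -0.55;0.087 0.107 -0.13 0.09 -0.55'
python3 - <<'E'
from h import *
print(observe()['eef_pos'],observe()['tool_rot'],observe()['grip_width'])
for n in ["side","scene","wrist"]: cv2.imwrite(f"pics/{n}3.png",get_image(n)[:,:,::-1])
E
```

```text
t: 4.55
eef_pos: [0.6681, 0.2061, 0.1531]
tool_rot: [3.139, -0.0, 1.659]
ft_force: [-0.1, 0.3, 1.3]
grip_width: 0.066
[0.66806676 0.20614586 0.15314559] [ 3.13933515e+00 -2.15982773e-04  1.65924410e+00] 0.06600711770095935
```

View pics/side3.png

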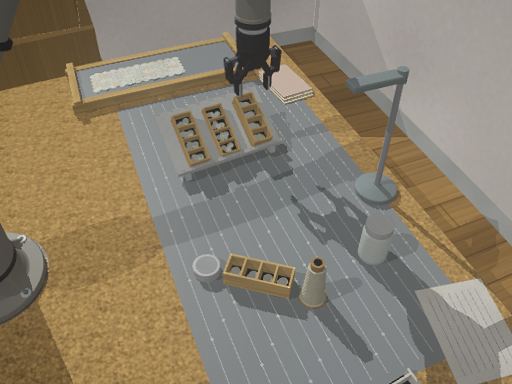

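View pics/scene3.png

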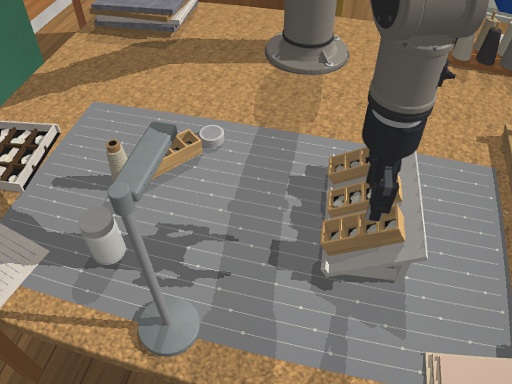

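View pics/wrist3.png

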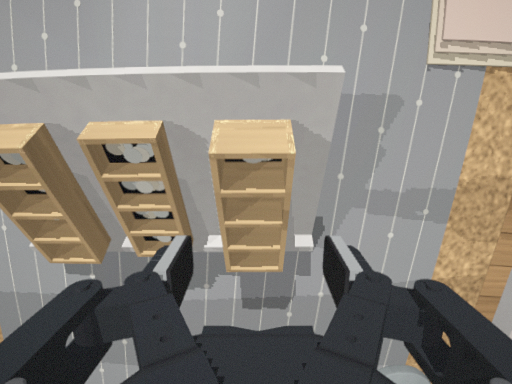

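The wrist view shows the deep tray between the fingers, rim corners about (213,157),(294,154),(284,270),(228,272).

Run:
```python
from h import *
c=calibration("wrist")
crop(0,"wrist3",190,110,130,170,4,"w3c")
x,e,r=fit([(c,np.arange(4),np.array([(213,157),(294,154),(284,270),(228,272)],float))],.041,[.665,.21,.055,1.66],np.pi/6);print(x.round(4),np.degrees(x[3]),e)
x,e,r=fit([(c,np.arange(4),np.array([(213,157),(294,154),(284,270),(228,272)],float))],.041,[.665,.21,.055,1.66],np.pi/6,zfix=.057);print(x.round(4),np.degrees(x[3]),e)
```

```text
[0.6656 0.2147 0.0512 1.675 ] 95.96918165976706 1.0537804325054891
[0.6655 0.2161 0.055  1.6748] 95.9598000460669 1.7021687953235294
```

View pics/w3c.png

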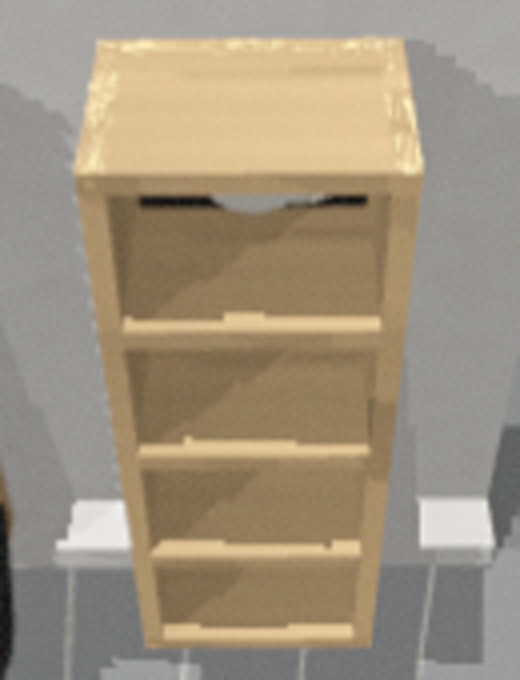

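```bash
python3 -m pendant '-0.001 0 -0.03 0 -0.55;-0.001 0 -0.06 0 -0.55;-0.001 0 -0.08 0 -0.55;-0.001 0 -0.088 0 -0.55;-0.001 0 -0.088 0 -0.55;-0.001 0 -0.088 0 -0.55'
python3 -m pendant '0 0 0 0 0.1;0 0 0 0 0.4;0 0 0 0 1;0 0 0 0 1;0 0 0 0 1;0 0 0 0 1;0 0 0 0 1' 25
python3 -m pendant '0 0 0.005 0 1;0 -0.001 0.015 0 1;0 -0.005 0.03 0 1;0 -0.01 0.06 0 1;0 -0.01 0.06 0 1;0 -0.01 0.06 0 1'
python3 - <<'E'
from h import *
for n in ["side","wrist"]: cv2.imwrite(f"pics/{n}4.png",get_image(n)[:,:,::-1])
E
```

```text
t: 5.2
eef_pos: [0.6669, 0.2071, 0.0647]
tool_rot: [3.14, -0.0, 1.661]
ft_force: [0.0, 0.9, 1.2]
grip_width: 0.0662
t: 5.78
eef_pos: [0.6672, 0.2074, 0.0657]
tool_rot: [3.139, -0.001, 1.661]
ft_force: [-2.2, -0.7, 6.9]
grip_width: 0.0498
t: 6.28
eef_pos: [0.6681, 0.1967, 0.1267]
tool_rot: [3.136, -0.001, 1.66]
ft_force: [-0.2, -0.8, -2.2]
grip_width: 0.0496
```

View pics/side4.png

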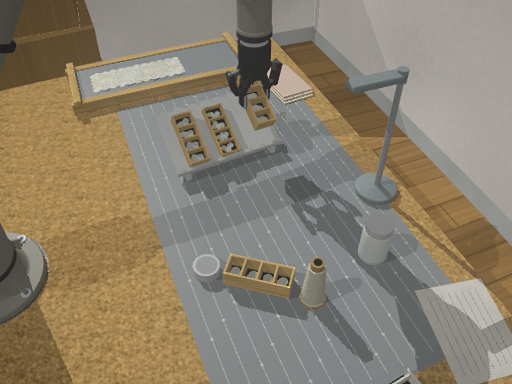

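View pics/wrist4.png

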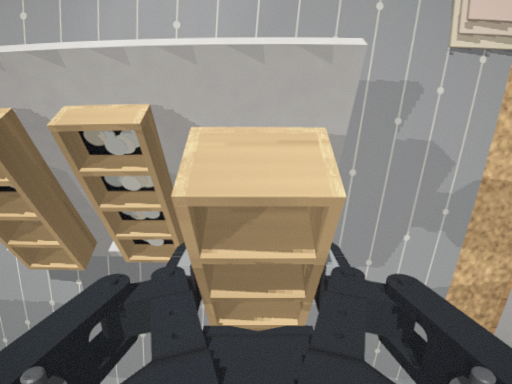

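```bash
python3 -m pendant '0 -0.02 0.03 0 1;-0.01 -0.05 0.05 0.1 1;-0.03 -0.08 0.05 0.2 1;-0.05 -0.115 0.05 0.32 1;-0.07 -0.15 0.04 0.44 1;-0.09 -0.18 0.02 0.56 1;-0.11 -0.21 0 0.68 1;-0.118 -0.237 -0.03 0.8 1;-0.118 -0.237 -0.05 0.837 1;-0.118 -0.237 -0.07 0.837 1;-0.118 -0.237 -0.075 0.837 1;-0.118 -0.237 -0.075 0.837 1;-0.118 -0.237 -0.075 0.837 1' 20
python3 - <<'E'
from h import *
for n in ["side","scene"]: cv2.imwrite(f"pics/{n}5.png",get_image(n)[:,:,::-1])
crop(0,"side5",180,90,200,150,4,"s5c")
E
```

```text
t: 7.47
eef_pos: [0.5481, -0.0393, 0.0484]
tool_rot: [-3.142, -0.001, 2.499]
ft_force: [0.3, 0.1, -1.7]
grip_width: 0.0496
```

View pics/s5c.png

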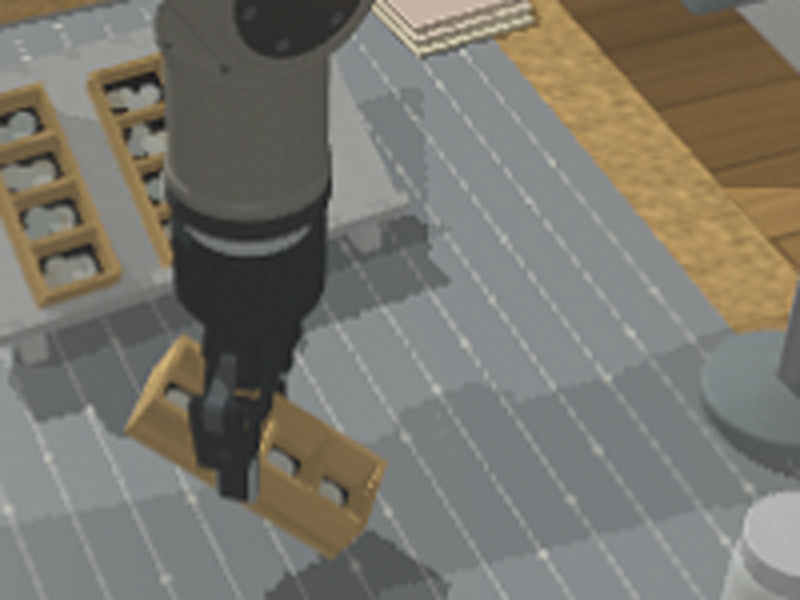

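View pics/scene5.png

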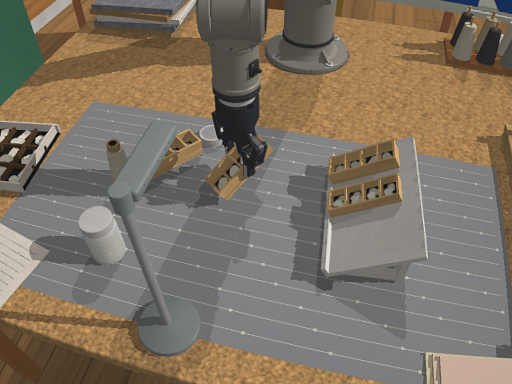

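```bash
python3 -m pendant '-0.001 0.001 -0.006 0 1;-0.002 0.002 -0.010 0 1;-0.004 0.003 -0.014 0 1;-0.006 0.004 -0.018 0 1;-0.008 0.006 -0.022 0 1;-0.010 0.008 -0.026 0 1;-0.012 0.009 -0.029 0 1;-0.012 0.009 -0.029 0 1' 20
python3 - <<'E'
from h import *
for n in ["side"]: cv2.imwrite(f"pics/{n}6.png",get_image(n)[:,:,::-1])
crop(0,"side6",180,90,200,150,4,"s6c")
E
```

```text
t: 8.23
eef_pos: [0.5352, -0.0302, 0.0191]
tool_rot: [-3.141, -0.001, 2.499]
ft_force: [-1.0, 1.1, 1.8]
grip_width: 0.0496
```

View pics/s6c.png

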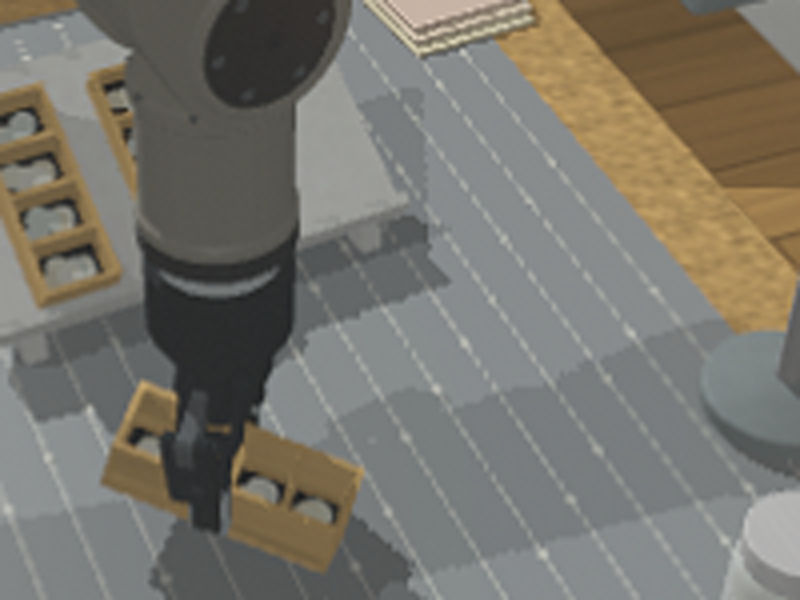

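The tray is levelling as planned. Continue down.

```bash
python3 -m pendant '-0.001 0.001 -0.003 0 1;-0.002 0.002 -0.006 0 1;-0.002 0.002 -0.008 0 1;-0.002 0.002 -0.008 0 1' 20
python3 -m pendant '0 0 -0.002 0 1;0 0 -0.002 0 1;0 0 -0.002 0 1'
python3 - <<'E'
from h import *
for n in ["side","wrist"]: cv2.imwrite(f"pics/{n}7.png",get_image(n)[:,:,::-1])
crop(0,"side7",180,90,200,150,4,"s7c")
E
```

```text
t: 8.62
eef_pos: [0.5334, -0.0285, 0.0111]
tool_rot: [-3.141, -0.001, 2.498]
ft_force: [-2.2, 1.4, 2.1]
grip_width: 0.0495
t: 8.87
eef_pos: [0.5342, -0.0288, 0.0094]
tool_rot: [3.141, 0.0, 2.498]
ft_force: [-2.6, 1.1, 1.9]
grip_width: 0.05
```

View pics/s7c.png

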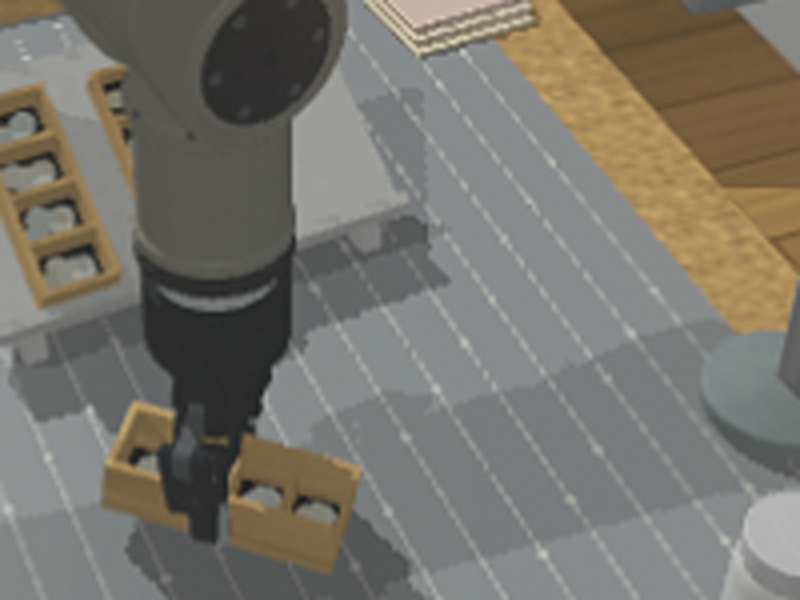

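View pics/wrist7.png

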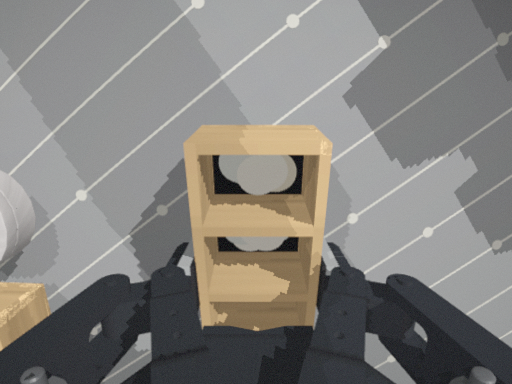

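```bash
python3 -m pendant '-0.001 0.001 -0.002 0 1;-0.001 0.001 -0.003 0 1;-0.001 0.001 -0.003 0 1;-0.001 0.001 -0.003 0 1' 20
python3 - <<'E'
from h import *
for n in ["side","wrist"]: cv2.imwrite(f"pics/{n}8.png",get_image(n)[:,:,::-1])
crop(0,"side8",190,180,100,60,8,"s8c")
crop(0,"wrist8",170,110,190,230,3,"w8c")
E
```

```text
t: 9.3
eef_pos: [0.5331, -0.028, 0.007]
tool_rot: [-3.142, 0.0, 2.498]
ft_force: [-5.0, 1.6, 11.7]
grip_width: 0.0501
```

View pics/s8c.png

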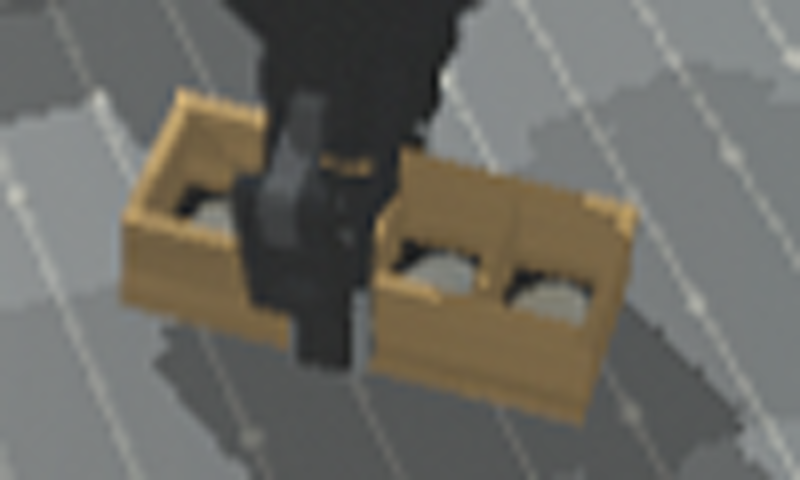

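View pics/w8c.png

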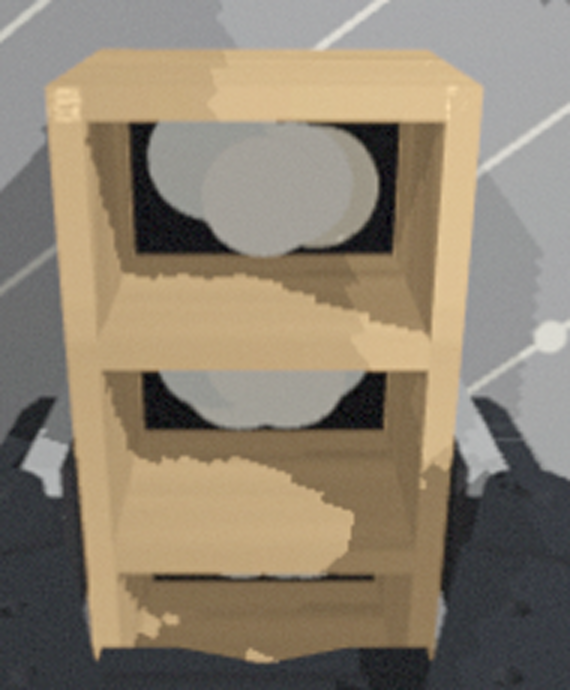

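```bash
cat >> h.py <<'E'
def fit5(c,P,uv,p0,w=None,mask=None):
    P=np.array(P,float);uv=np.array(uv,float)
    def f(p):
        R=Ro.from_euler('ZY',[p[3],-p[4]]); return (proj(c,R.apply(P)+p[:3])-uv).ravel()
    s=least_squares(f,p0,x_scale=[.01,.01,.01,.1,.1]); return s.x,np.sqrt((s.fun**2).mean()),np.sqrt(np.diag(np.linalg.inv(s.jac.T@s.jac)))
E
python3 - <<'E'
from h import *
c=calibration("wrist"); h=.041
uv=(np.array([(47,88),(483,88),(101,370),(430,370),(117,575),(425,575)])+.5)/3-.5+[170,110]
x,e,sd=fit5(c,[(.066,.025,h),(.066,-.025,h),(.03,.021,h),(.03,-.021,h),(-.002,.021,h),(-.002,-.021,h)],uv,[.533,-.03,0,2.5,0])
print(x.round(4),np.degrees(x[3:]),e,sd.round(4))
E
```

```text
[ 5.365e-01 -2.820e-02  1.100e-03  2.505e+00  6.140e-02] [143.52819054   3.51793169] 0.8042723043733835 [0.0005 0.0004 0.0005 0.0044 0.0137]
```

```bash
python3 -m pendant '0 0 -0.001 0 1;0 0 -0.001 0 0.1;0 0 0.001 0 -0.3;0 0 0.004 0 -0.3;0.002 -0.001 0.005 0 -0.3;0.002 -0.001 0.005 0 -0.3' 20
python3 -m pendant '0 0 0 0 0.1;0 0 0 0 0.4;0 0 0 0 1;0 0 0 0 1;0 0 0 0 1;0 0 0 0 1' 50
python3 - <<'E'
from h import *
for n in ["side","wrist"]: cv2.imwrite(f"pics/{n}9.png",get_image(n)[:,:,::-1])
crop(0,"side9",190,180,100,60,8,"s9c")
crop(0,"wrist9",170,110,190,230,3,"w9c")
E
```

```text
t: 9.9
eef_pos: [0.536, -0.0296, 0.0116]
tool_rot: [3.141, 0.001, 2.497]
ft_force: [-0.1, 0.2, -0.3]
grip_width: 0.0556
t: 10.4
eef_pos: [0.5357, -0.0294, 0.0117]
tool_rot: [3.141, 0.001, 2.497]
ft_force: [0.8, -1.2, 5.3]
grip_width: 0.0496
```

View pics/s9c.png

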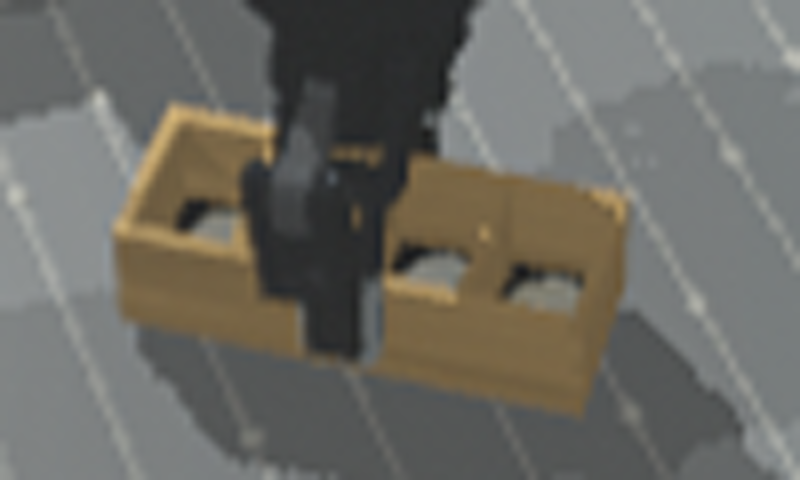

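View pics/w9c.png

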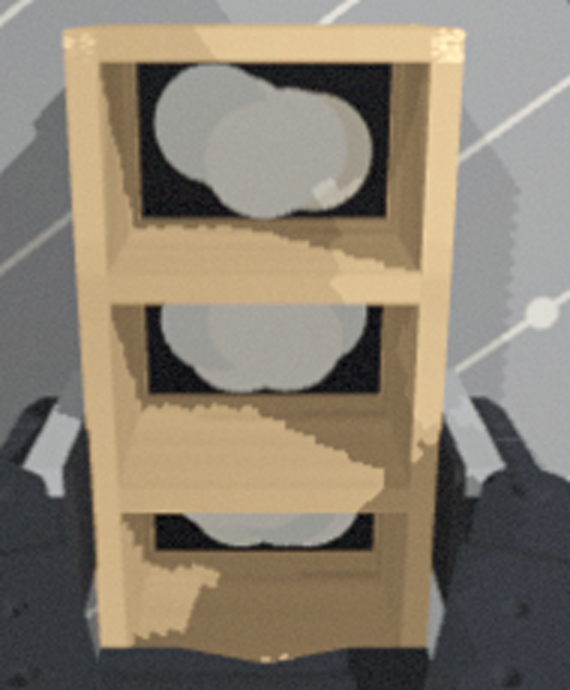

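```bash
cat >> h.py <<'E'
def fit3(c,P,uv,p0,z):
    P=np.array(P,float);uv=np.array(uv,float)
    def f(p): return (proj(c,Ro.from_euler('Z',p[2]).apply(P)+[p[0],p[1],z])-uv).ravel()
    s=least_squares(f,p0,x_scale=[.01,.01,.1]); return s.x,np.sqrt((s.fun**2).mean()),s.fun
E
python3 - <<'E'
from h import *
c=calibration("wrist"); h=.041; s=calibration("side")
uv=(np.array([(65,28),(463,30),(107,303),(422,303),(120,512),(415,512)])+.5)/3-.5+[170,110]
P=[(.066,.025,h),(.066,-.025,h),(.03,.021,h),(.03,-.021,h),(-.002,.021,h),(-.002,-.021,h)]
x,e,sd=fit5(c,P,uv,[.533,-.03,0,2.5,0]); print(x.round(4),np.degrees(x[3:]),e,sd.round(4))
x,e,r=fit3(c,P,uv,[.533,-.03,2.5],0); print(x.round(4),np.degrees(x[2]),e,r.round(1))
uv2=(np.array([(175,103),(628,200),(118,228)])+.5)/8-.5+[190,180]
x2,e,r=fit3(s,[(.066,-.025,h),(-.066,-.025,h),(.066,.025,h)],uv2,[.533,-.03,2.5],0); print("side",x2.round(4),np.degrees(x2[2]),e)
o=observe(); print(o['eef_pos'],o['tool_rot'])
E
```

```text
[ 5.3640e-01 -2.8100e-02 -8.0000e-04  2.5007e+00 -1.4300e-02] [143.27960677  -0.81708058] 0.5920832730284131 [0.0006 0.0005 0.0006 0.0047 0.0183]
[ 0.5358 -0.0276  2.5007] 143.2793560558877 0.8504582882263816 [-1.2 -0.3  1.5 -1.4  0.4  0.5  0.2  0.1  0.   1.  -1.   0.7]
side [ 0.5357 -0.0306  2.4786] 142.0148099455646 0.32373506977425787
[ 0.53575059 -0.02944631  0.01165068] [3.14107403e+00 1.29089022e-03 2.49727379e+00]
```

```bash
python3 -m pendant '0 0 0.02 0 1;0 0 0.05 0 1;0 -0.01 0.08 0 1;-0.01 -0.04 0.09 0 1;-0.02 -0.08 0.09 0 1;-0.03 -0.11 0.08 0 1;-0.04 -0.14 0.07 0 1;-0.043 -0.155 0.055 0 1;-0.043 -0.155 0.055 0 1;-0.043 -0.155 0.055 0 1;-0.043 -0.155 0.055 0 1'
python3 - <<'E'
from h import *
o=observe(); print(o['eef_pos'],o['tool_rot'])
for n in ["side","wrist","scene"]: cv2.imwrite(f"pics/{n}10.png",get_image(n)[:,:,::-1])
crop(0,"side10",190,210,140,100,5.5,"s10c")
E
```

```text
t: 11.42
eef_pos: [0.4921, -0.1828, 0.066]
tool_rot: [3.141, -0.001, 2.499]
ft_force: [0.7, -0.4, -2.1]
grip_width: 0.0494
[ 0.49211198 -0.18279892  0.0660459 ] [ 3.14101080e+00 -1.02465848e-03  2.49876100e+00]
```

View pics/s10c.png

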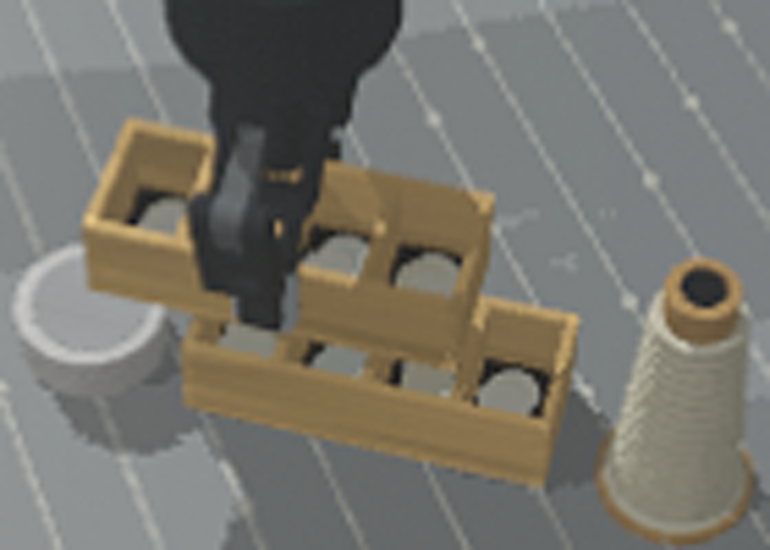

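View pics/wrist10.png

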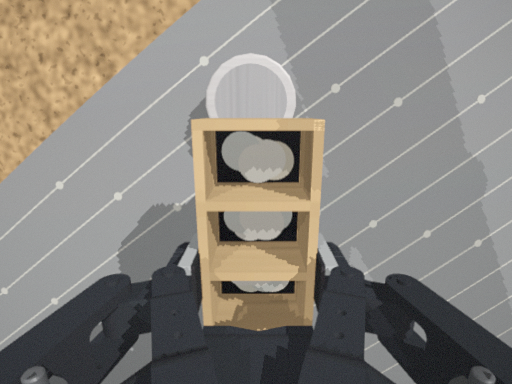

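View pics/scene10.png

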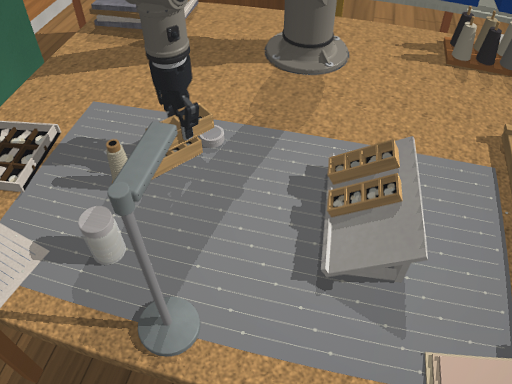

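Run:
```python
from h import *
c=calibration("side"); h=.041
U=lambda a:(np.array(a)+.5)/5.5-.5+[190,210]
A=np.array([(.066,-.025,h),(-.066,-.025,h),(.066,.025,h)])
b,e,_=fit3(c,[(.066,.025,h),(-.066,.025,h),(-.066,-.025,h)],U([(185,352),(553,420),(577,320)]),[.518,-.204,2.5],0);print("bottom",b.round(4),np.degrees(b[2]),e)
d,e,_=fit3(c,A,U([(130,122),(490,198),(88,215)]),[.492,-.183,2.5],.0544);print("deep",d.round(4),np.degrees(d[2]),e)
for yaw in (b[2],2.498):
  R=Ro.from_euler('Z',yaw).as_matrix()[:2,:2]; print("rel along/across",(R.T@(d[:2]-b[:2])).round(4))
R=Ro.from_euler('Z',2.4975).as_matrix()[:2,:2]
print("TCP rel to bottom est", R.T@(np.array([.4921,-.1828])-[.518,-.204]))
```

```text
bottom [ 0.5174 -0.2057  2.52  ] 144.38766528103454 0.8466037845069683
deep [ 0.4919 -0.1833  2.4763] 141.881086907357 1.0022008243170057
rel along/across [ 0.0338 -0.0033]
rel along/across [ 0.0339 -0.0026]
TCP rel to bottom est [ 0.03344083 -0.00140022]
```

```bash
python3 -m pendant '0 -0.002 -0.004 0.005 1;0 -0.002 -0.008 0.005 1;0 -0.002 -0.010 0.005 1;0 -0.002 -0.010 0.005 1' 
python3 -m pendant '0 0 -0.002 0 1;0 0 -0.004 0 1;0 0 -0.005 0 1;0 0 -0.005 0 1' 
python3 -m pendant '0 0 -0.0015 0 1;0 0 -0.003 0 1;0 0 -0.003 0 1'
```

```text
t: 11.9
eef_pos: [0.4916, -0.1857, 0.0557]
tool_rot: [-3.141, -0.001, 2.503]
ft_force: [0.2, -0.1, -2.3]
grip_width: 0.0495
t: 12.23
eef_pos: [0.4919, -0.1859, 0.051]
tool_rot: [-3.141, -0.0, 2.503]
ft_force: [0.4, -0.3, -2.2]
grip_width: 0.0493
t: 12.48
eef_pos: [0.4918, -0.186, 0.0481]
tool_rot: [-3.141, -0.0, 2.503]
ft_force: [0.5, -0.0, -2.0]
grip_width: 0.0494
```

No contact at 41 mm, so the feet have passed inside the rim. Final half millimetres.

```bash
python3 -m pendant '0 0 -0.001 0 1;0 0 -0.001 0 1'
python3 - <<'E'
from h import *
for n in ["side"]: cv2.imwrite(f"pics/{n}11.png",get_image(n)[:,:,::-1])
crop(0,"side11",190,210,140,100,5.5,"s11c")
E
```

```text
t: 12.65
eef_pos: [0.4921, -0.186, 0.0477]
tool_rot: [-3.142, 0.0, 2.503]
ft_force: [-2.9, 0.2, 2.4]
grip_width: 0.0494
```

View pics/s11c.png

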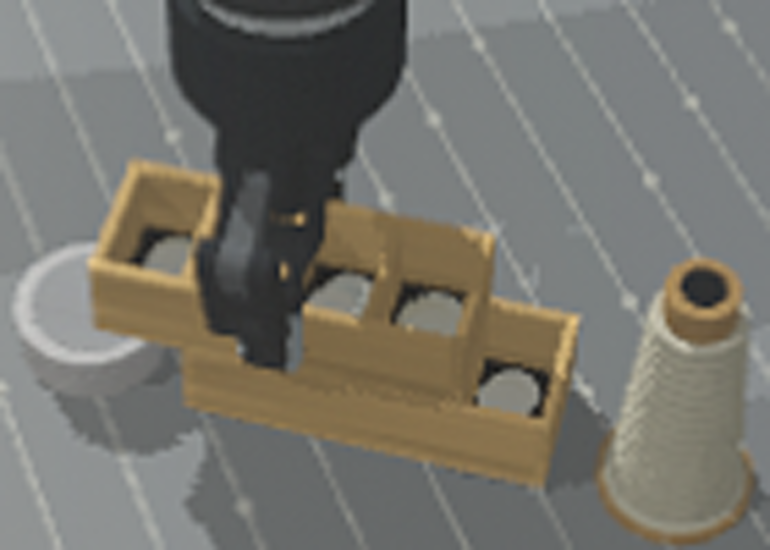

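```bash
python3 -m pendant '0 0 0 0 0.1;0 0 0 0 -0.3;0 0 0 0 -0.55;0 0 0.02 0 -0.55;0 0 0.06 0 -0.55;0 0 0.1 0 -0.55;0 0.01 0.14 0 -0.55;0 0.03 0.16 0 -0.55' 20
python3 - <<'E'
from h import *
for n in ["side","wrist"]: cv2.imwrite(f"pics/{n}12.png",get_image(n)[:,:,::-1])
crop(0,"side12",190,210,140,100,5.5,"s12c")
E
```

```text
t: 13.37
eef_pos: [0.4939, -0.1586, 0.2121]
tool_rot: [3.14, 0.007, 2.498]
ft_force: [1.4, 0.5, -0.5]
grip_width: 0.0662
```

View pics/s12c.png

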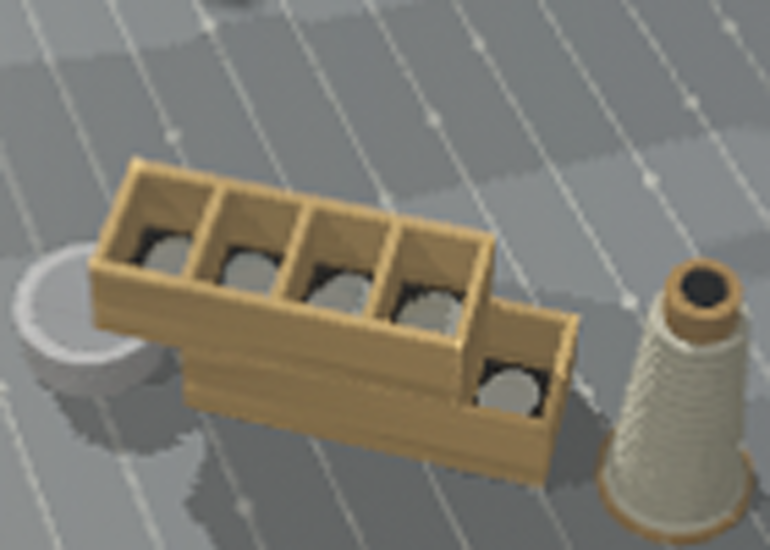

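View pics/wrist12.png

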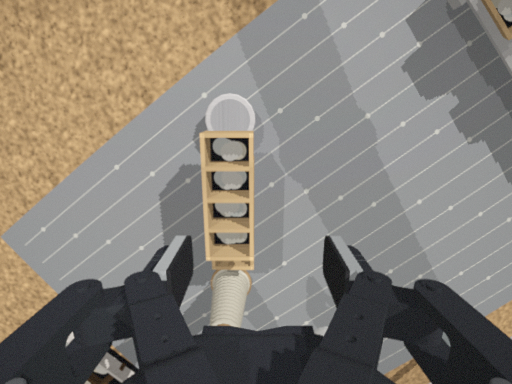

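Deep tray is seated, cone and tin undisturbed, near end pocket open. Next, the middle tray.

```bash
python3 -m pendant '0.01 0.03 0 -0.1 -0.55;0.02 0.06 0 -0.2 -0.55;0.03 0.10 0 -0.32 -0.55;0.03 0.14 0 -0.44 -0.55;0.03 0.18 0 -0.56 -0.55;0.03 0.22 0 -0.68 -0.55;0.02 0.26 0 -0.80 -0.55;0.01 0.30 0 -0.85 -0.55;0.008 0.33 -0.02 -0.85 -0.55;0.008 0.351 -0.05 -0.85 -0.55;0.008 0.351 -0.06 -0.85 -0.55;0.008 0.351 -0.06 -0.85 -0.55;0.008 0.351 -0.06 -0.85 -0.55'
python3 - <<'E'
from h import *
print(observe()['eef_pos'])
for n in ["wrist"]: cv2.imwrite(f"pics/{n}13.png",get_image(n)[:,:,::-1])
E
```

```text
t: 14.55
eef_pos: [0.4995, 0.1935, 0.1459]
tool_rot: [-3.139, 0.002, 1.652]
ft_force: [0.5, -1.1, 0.4]
grip_width: 0.0662
[0.4994719 0.193497  0.1459145]
```

View pics/wrist13.png

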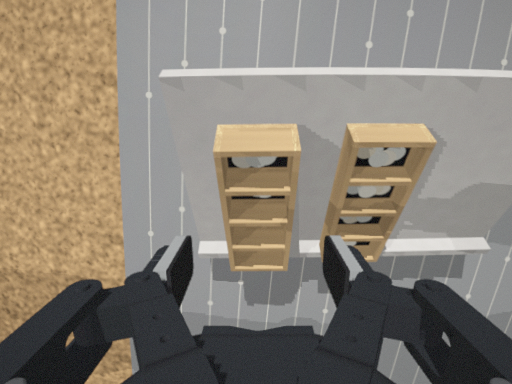

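Run:
```python
from h import *
c=calibration("wrist")
x,e,r=fit([(c,np.arange(4),np.array([(216,155),(298,153),(289,270),(231,272)],float))],.033,[.5,.2,.055,1.65],np.pi/6);print(x.round(4),np.degrees(x[3]),e)
```

```text
[0.5005 0.1986 0.0541 1.6737] 95.89406568112149 1.1819771349499706
```

```bash
python3 -m pendant '0.001 0 -0.03 0.01 -0.55;0.001 0 -0.06 0.01 -0.55;0.001 0 -0.078 0.01 -0.55;0.001 0 -0.083 0.01 -0.55;0.001 0 -0.083 0.01 -0.55;0.001 0 -0.083 0.01 0.1;0.001 0 -0.083 0.01 0.4;0.001 0 -0.083 0.01 1;0.001 0 -0.083 0.01 1;0.001 0 -0.083 0.01 1;0.001 0 -0.083 0.01 1;0.001 0 -0.083 0.01 1' 25
python3 -m pendant '0 0 0.005 0 1;0 -0.001 0.015 0 1;0 -0.005 0.03 0 1;0 -0.01 0.06 0 1;0 -0.015 0.08 0 1;0 -0.02 0.08 0 1'
python3 - <<'E'
from h import *
for n in ["wrist","side"]: cv2.imwrite(f"pics/{n}14.png",get_image(n)[:,:,::-1])
E
```

```text
t: 15.6
eef_pos: [0.5022, 0.1948, 0.0661]
tool_rot: [3.139, 0.0, 1.662]
ft_force: [-1.6, -2.6, 7.0]
grip_width: 0.0499
t: 16.1
eef_pos: [0.5038, 0.1763, 0.1494]
tool_rot: [3.133, -0.003, 1.663]
ft_force: [1.3, -0.0, -1.6]
grip_width: 0.0494
```

View pics/wrist14.png

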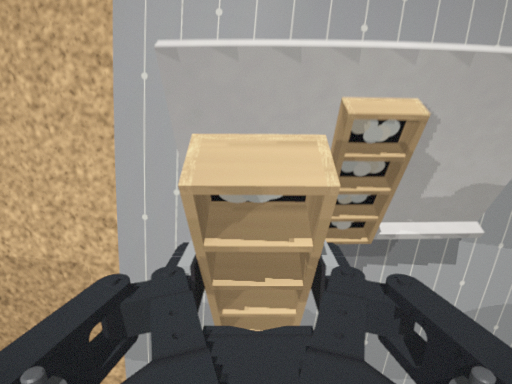

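```bash
python3 -m pendant '0.01 -0.02 0.02 0.05 1;0.02 -0.05 0.03 0.15 1;0.025 -0.08 0.03 0.25 1;0.03 -0.115 0.03 0.37 1;0.035 -0.15 0.02 0.49 1;0.04 -0.18 0 0.61 1;0.046 -0.21 -0.03 0.73 1;0.046 -0.214 -0.06 0.83 1;0.046 -0.214 -0.08 0.84 1;0.046 -0.214 -0.095 0.84 1;0.046 -0.214 -0.095 0.84 1;0.046 -0.214 -0.095 0.84 1' 20
python3 -m pendant '-0.001 0.001 -0.006 0 1;-0.002 0.002 -0.010 0 1;-0.004 0.003 -0.014 0 1;-0.006 0.004 -0.018 0 1;-0.008 0.006 -0.022 0 1;-0.010 0.008 -0.026 0 1;-0.012 0.009 -0.030 0 1;-0.012 0.009 -0.033 0 1;-0.013 0.010 -0.035 0 1;-0.013 0.010 -0.035 0 1'
python3 - <<'E'
from h import *
for n in ["wrist","side"]: cv2.imwrite(f"pics/{n}15.png",get_image(n)[:,:,::-1])
crop(0,"side15",190,180,100,60,8,"s15c")
E
```

```text
t: 17.2
eef_pos: [0.5456, -0.0386, 0.0479]
tool_rot: [-3.14, -0.003, 2.503]
ft_force: [1.0, 0.9, -1.9]
grip_width: 0.0496
t: 18.03
eef_pos: [0.5336, -0.0285, 0.0143]
tool_rot: [-3.141, -0.0, 2.503]
ft_force: [-3.1, 1.5, 3.4]
grip_width: 0.0496
```

View pics/s15c.png

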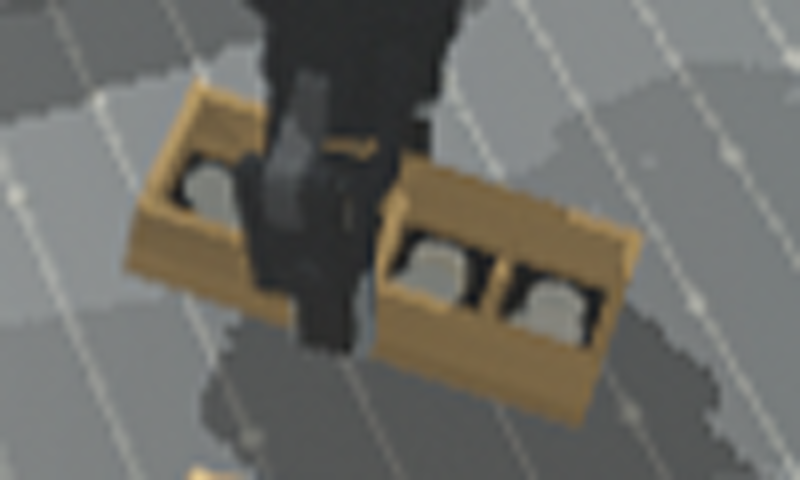

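Still about 10° of tilt left; keep lowering while watching the force.

```bash
python3 -m pendant '-0.001 0.001 -0.003 0 1;-0.002 0.002 -0.005 0 1;-0.002 0.002 -0.006 0 1;-0.002 0.002 -0.006 0 1' 20
python3 -m pendant '0 0 -0.0015 0 1;0 0 -0.003 0 1;0 0 -0.003 0 1'
python3 - <<'E'
from h import *
for n in ["side"]: cv2.imwrite(f"pics/{n}16.png",get_image(n)[:,:,::-1])
crop(0,"side16",190,180,100,60,8,"s16c")
E
```

```text
t: 18.47
eef_pos: [0.5323, -0.0271, 0.0086]
tool_rot: [3.142, 0.001, 2.503]
ft_force: [-2.1, -0.3, 6.7]
grip_width: 0.0495
t: 18.72
eef_pos: [0.5312, -0.0263, 0.0056]
tool_rot: [-3.141, -0.001, 2.503]
ft_force: [-5.8, 3.1, 11.4]
grip_width: 0.0496
```

View pics/s16c.png

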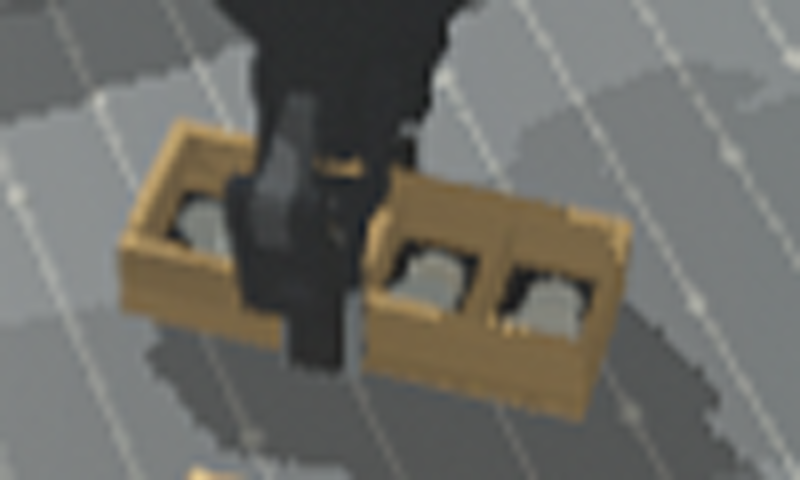

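```bash
python3 -m pendant '0 0 -0.001 0 1;0 0 0 0 0.1;0 0 0.003 0 -0.3;0.002 -0.001 0.005 0 -0.3;0.004 -0.003 0.006 0 -0.3;0.004 -0.003 0.006 0 -0.3' 20
python3 -m pendant '0 0 0 0 0.1;0 0 0 0 0.4;0 0 0 0 1;0 0 0 0 1;0 0 0 0 1;0 0 0 0 1' 50
python3 - <<'E'
from h import *
for n in ["side","wrist"]: cv2.imwrite(f"pics/{n}17.png",get_image(n)[:,:,::-1])
crop(0,"side17",190,180,100,60,8,"s17c")
crop(0,"wrist17",170,110,190,230,3,"w17c")
E
```

```text
t: 19.27
eef_pos: [0.5372, -0.0307, 0.0116]
tool_rot: [3.141, 0.001, 2.502]
ft_force: [0.7, -0.4, -0.3]
grip_width: 0.0556
t: 19.77
eef_pos: [0.5368, -0.0305, 0.0118]
tool_rot: [3.141, 0.001, 2.502]
ft_force: [0.0, -1.9, 5.7]
grip_width: 0.0491
```

View pics/s17c.png

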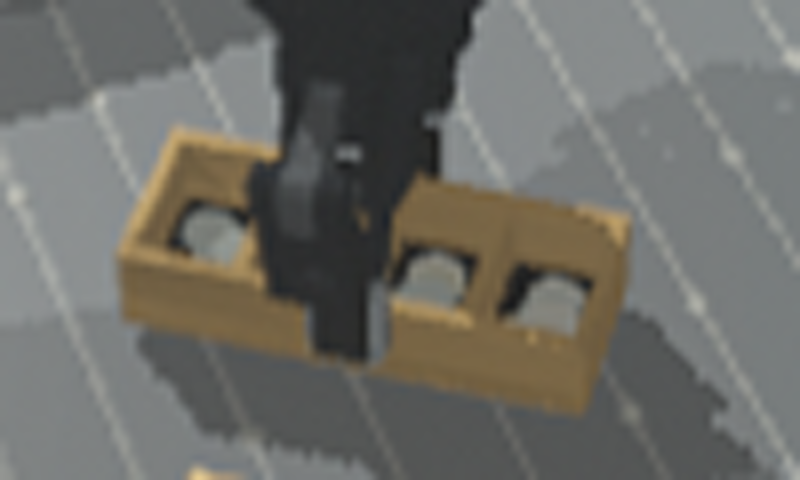

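View pics/w17c.png

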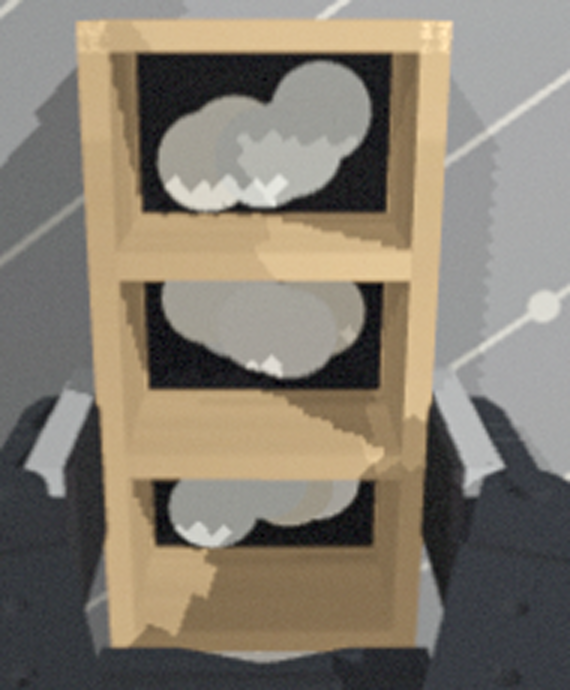

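Run:
```python
from h import *
c=calibration("wrist"); s=calibration("side"); h=.033
P=[(.066,.025,h),(.066,-.025,h),(.03,.021,h),(.03,-.021,h),(-.002,.021,h),(-.002,-.021,h)]
uv=(np.array([(77,20),(452,20),(117,280),(415,280),(128,480),(405,480)])+.5)/3-.5+[170,110]
x,e,r=fit3(c,P,uv,[.533,-.03,2.5],0); print("mid wrist",x.round(4),np.degrees(x[2]),e)
uv2=(np.array([(175,128),(630,215),(118,252)])+.5)/8-.5+[190,180]
x2,e,r=fit3(s,[(.066,-.025,h),(-.066,-.025,h),(.066,.025,h)],uv2,[.533,-.03,2.5],0); print("mid side",x2.round(4),np.degrees(x2[2]),e)
t=observe()['eef_pos'];h=.041
U=(np.array([(137,160),(493,238),(90,264),(466,343)])+.5)/5.5-.5+[190,210]
d,e,r=fit3(s,[(.066,-.025,h),(-.066,-.025,h),(.066,.025,h),(-.066,.025,h)],U,[.49,-.18,2.5],.036); print("deep side",d.round(4),np.degrees(d[2]),e)
uvb=(np.array([(205,170),(524,238),(500,334),(168,264)])+.5)/5-.5+[190,220]
b,e,r=fit3(s,[(.066,-.025,h),(-.066,-.025,h),(-.066,.025,h),(.066,.025,h)],uvb,[.518,-.2,2.5],0); print("bottom side",b.round(4),np.degrees(b[2]),e)
R=Ro.from_euler('Z',2.5).as_matrix()[:2,:2]
print("mid-TCP wrist",(R.T@(x[:2]-t[:2])).round(4),"side",(R.T@(x2[:2]-t[:2])).round(4))
print("deep-bottom",(R.T@(d[:2]-b[:2])).round(4))
print("deep(tcp)-deep(side)",(R.T@(np.array([.4921,-.186])-d[:2])).round(4))
```

```text
mid wrist [ 0.5362 -0.0281  2.5052] 143.53796481488544 0.4298425417221552
mid side [ 0.536  -0.0308  2.5022] 143.367315025429 0.1569299470402148
deep side [ 0.4923 -0.1864  2.5008] 143.2878151043638 0.5973378232406413
bottom side [ 0.5178 -0.205   2.5042] 143.48013385032115 0.6314640163349563
mid-TCP wrist [ 0.0019 -0.0015] side [0.0005 0.0008]
deep-bottom [0.0316 0.0004]
deep(tcp)-deep(side) [ 0.0004 -0.0003]
```

```bash
python3 -m pendant '0 0 0.02 0 1;0 0 0.05 0 1;0 0 0.09 0 1;0 -0.02 0.12 0 1;-0.005 -0.06 0.125 0 1;-0.01 -0.10 0.125 0 1;-0.015 -0.13 0.12 0 1;-0.018 -0.16 0.11 0 1;-0.018 -0.175 0.10 0 1;-0.018 -0.175 0.092 0 1;-0.018 -0.175 0.088 0 1;-0.018 -0.175 0.088 0 1;-0.018 -0.175 0.088 0 1'
python3 - <<'E'
from h import *
o=observe(); print(o['eef_pos'],o['tool_rot'])
for n in ["side","wrist"]: cv2.imwrite(f"pics/{n}18.png",get_image(n)[:,:,::-1])
crop(0,"side18",190,200,140,110,5.5,"s18c")
E
```

```text
t: 20.95
eef_pos: [0.5182, -0.2028, 0.0989]
tool_rot: [3.141, -0.002, 2.506]
ft_force: [-0.5, 0.6, -1.8]
grip_width: 0.0491
[ 0.5182104  -0.20275554  0.09890138] [ 3.14090895e+00 -1.50055178e-03  2.50569390e+00]
```

View pics/s18c.png

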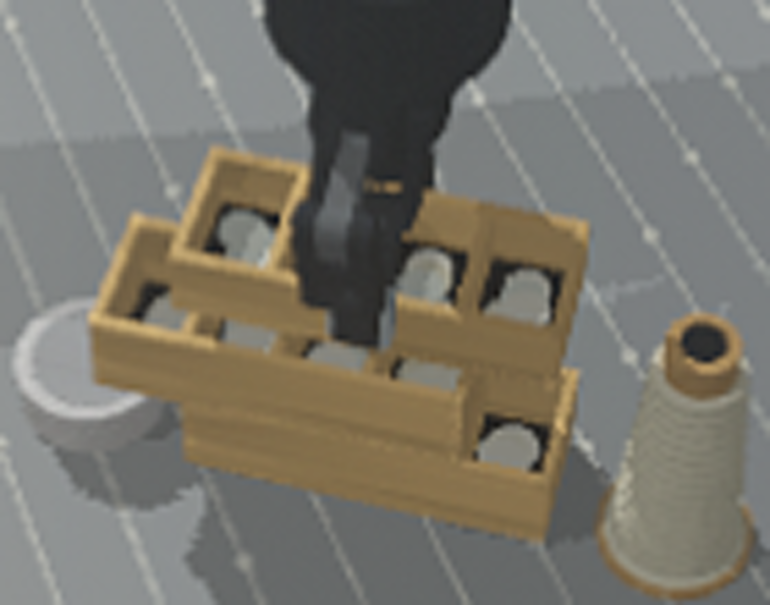

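View pics/wrist18.png

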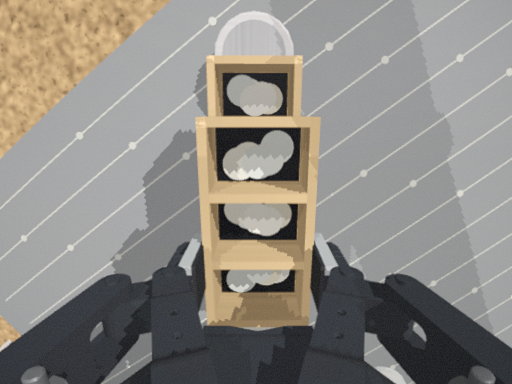

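Run:
```python
from h import *
s=calibration("side");h=.033
U=(np.array([(218,149),(588,220),(173,255)])+.5)/5.5-.5+[190,200]
d,e,r=fit3(s,[(.066,-.025,h),(-.066,-.025,h),(.066,.025,h)],U,[.518,-.2,2.5],.0871); print("mid side",d.round(4),np.degrees(d[2]),e)
R=Ro.from_euler('Z',2.5).as_matrix()[:2,:2]; print((R.T@(d[:2]-[.4923,-.1864])).round(4))
c=calibration("wrist")
w=np.array([(197,120),(319,119)],float); P=np.array([(.066,.025,h),(.066,-.025,h)])
x,e,r=fit3(c,P,w,[.518,-.2,2.5],.0871);print("mid wrist",x.round(4),e)
y,e,r=fit3(c,np.array([(.066,.025,.041),(.066,-.025,.041)]),np.array([(208,59),(301,58)],float),[.492,-.18,2.5],.036);print("deep wrist",y.round(4),e)
print((R.T@(x[:2]-y[:2])).round(4))
```

```text
mid side [ 0.5181 -0.2031  2.5087] 143.73511020004537 0.6158927565088296
[-0.0307 -0.0021]
mid wrist [ 0.5194 -0.2016  2.5134] 1.1460424725988525
deep wrist [ 0.4944 -0.1851  2.5151] 1.3024637165903772
[-0.03   -0.0018]
```

```bash
python3 -m pendant '0.0003 -0.002 -0.004 -0.003 1;0.0003 -0.002 -0.006 -0.003 1;0.0003 -0.002 -0.006 -0.003 1;0.0003 -0.002 -0.006 -0.003 1' 
python3 -m pendant '0 0 -0.002 0 1;0 0 -0.004 0 1;0 0 -0.005 0 1;0 0 -0.005 0 1' 
python3 -m pendant '0 0 -0.0015 0 1;0 0 -0.003 0 1;0 0 -0.003 0 1'
```

```text
t: 21.38
eef_pos: [0.5182, -0.2069, 0.0932]
tool_rot: [-3.141, -0.0, 2.5]
ft_force: [0.4, -0.5, -2.6]
grip_width: 0.049
t: 21.72
eef_pos: [0.5181, -0.2069, 0.0879]
tool_rot: [-3.141, -0.001, 2.5]
ft_force: [-0.1, -0.7, -2.2]
grip_width: 0.0491
t: 21.97
eef_pos: [0.5181, -0.2069, 0.085]
tool_rot: [-3.142, -0.0, 2.5]
ft_force: [-0.5, -0.5, -2.0]
grip_width: 0.0492
```

Feet are inside (no contact below the rim level). Nudge back 1 mm and seat.

```bash
python3 -m pendant '0 0.001 -0.0005 0 1;0 0.001 -0.0015 0 1;0 0.001 -0.0018 0 1;0 0.001 -0.0018 0 1'
```

```text
t: 22.3
eef_pos: [0.5185, -0.2058, 0.0838]
tool_rot: [3.141, 0.0, 2.5]
ft_force: [-0.4, 0.3, 1.6]
grip_width: 0.0493
```

```bash
python3 -m pendant '0 0 -0.0003 0 1;0 0 -0.0003 0 0.1;0 0 0 0 -0.3;0 0 0 0 -0.55;0 0 0.02 0 -0.55;0 0 0.06 0 -0.55;0 0 0.1 0 -0.55;0 0.01 0.13 0 -0.55;0 0.03 0.14 0 -0.55' 20
python3 - <<'E'
from h import *
for n in ["side","scene"]: cv2.imwrite(f"pics/{n}19.png",get_image(n)[:,:,::-1])
crop(0,"side19",190,200,140,110,5.5,"s19c")
E
```

```text
t: 23.05
eef_pos: [0.5207, -0.1791, 0.2287]
tool_rot: [3.14, 0.008, 2.495]
ft_force: [0.8, -0.2, -0.4]
grip_width: 0.0661
```

View pics/s19c.png

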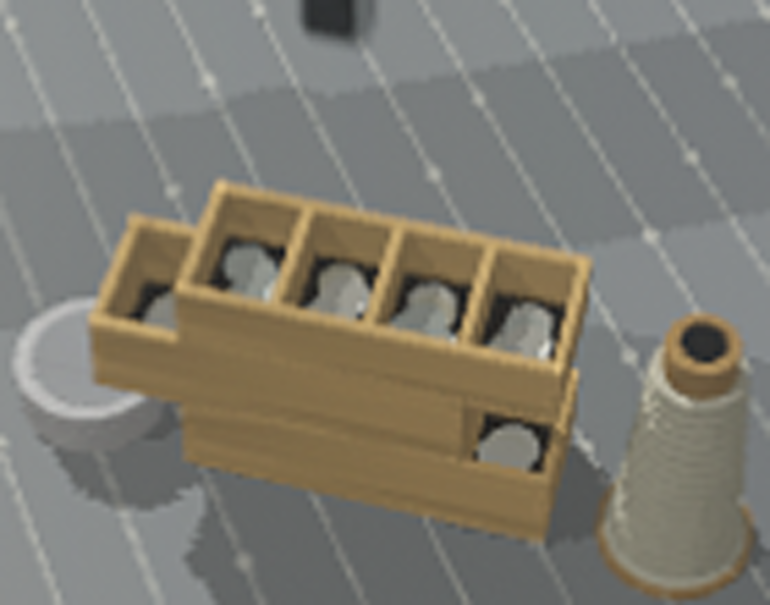

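```bash
python3 -m pendant '0.01 0.03 0 -0.1 -0.55;0.02 0.065 0 -0.2 -0.55;0.03 0.10 0 -0.32 -0.55;0.04 0.14 0 -0.44 -0.55;0.05 0.18 0 -0.56 -0.55;0.055 0.22 0 -0.68 -0.55;0.06 0.26 0 -0.80 -0.55;0.063 0.30 0 -0.845 -0.55;0.063 0.34 -0.02 -0.845 -0.55;0.063 0.37 -0.05 -0.845 -0.55;0.063 0.38 -0.078 -0.845 -0.55;0.063 0.38 -0.078 -0.845 -0.55;0.063 0.38 -0.078 -0.845 -0.55;0.063 0.38 -0.078 -0.845 -0.55'
python3 - <<'E'
from h import *
print(observe()['eef_pos'])
for n in ["wrist"]: cv2.imwrite(f"pics/{n}20.png",get_image(n)[:,:,::-1])
E
```

```text
t: 24.32
eef_pos: [0.5819, 0.2023, 0.1454]
tool_rot: [-3.141, 0.001, 1.653]
ft_force: [0.6, -0.6, 0.1]
grip_width: 0.0664
[0.58193358 0.20232931 0.14537484]
```

View pics/wrist20.png

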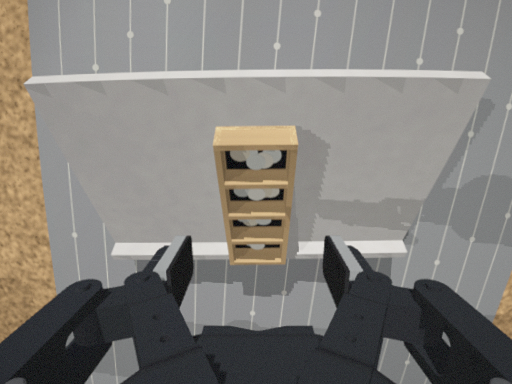

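The shallow tray is centred between the fingers (UL (215,147), UR (297,147)). Grip it.

```bash
python3 -m pendant '0 0 -0.03 0.005 -0.55;0 0 -0.06 0.005 -0.55;0 0 -0.078 0.005 -0.55;0 0 -0.084 0.005 -0.55;0 0 -0.084 0.005 -0.55;0 0 -0.084 0.005 0.1;0 0 -0.084 0.005 0.4;0 0 -0.084 0.005 1;0 0 -0.084 0.005 1;0 0 -0.084 0.005 1;0 0 -0.084 0.005 1;0 0 -0.084 0.005 1' 25
python3 -m pendant '0 0 0.005 0 1;0 -0.001 0.015 0 1;0 -0.005 0.03 0 1;0 -0.01 0.06 0 1;0 -0.015 0.08 0 1;0 -0.02 0.08 0 1'
python3 - <<'E'
from h import *
for n in ["wrist"]: cv2.imwrite(f"pics/{n}21.png",get_image(n)[:,:,::-1])
E
```

```text
t: 25.37
eef_pos: [0.5829, 0.2039, 0.0637]
tool_rot: [3.138, -0.0, 1.659]
ft_force: [-0.2, -1.4, 7.2]
grip_width: 0.0494
t: 25.87
eef_pos: [0.5841, 0.1853, 0.1471]
tool_rot: [3.133, -0.003, 1.66]
ft_force: [0.2, 1.4, -0.9]
grip_width: 0.0494
```

View pics/wrist21.png

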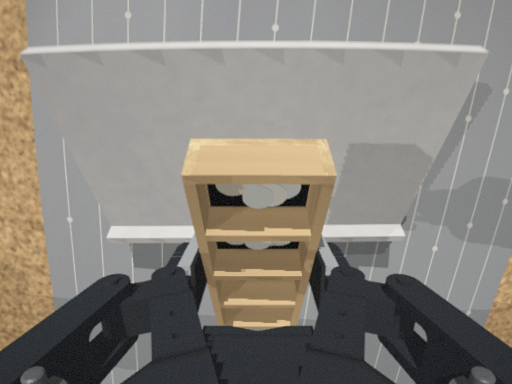

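```bash
python3 -m pendant '0 -0.02 0.02 0.05 1;0 -0.05 0.03 0.15 1;0 -0.08 0.03 0.25 1;-0.01 -0.115 0.03 0.37 1;-0.02 -0.15 0.02 0.49 1;-0.03 -0.185 0 0.61 1;-0.036 -0.22 -0.03 0.73 1;-0.036 -0.223 -0.06 0.83 1;-0.036 -0.223 -0.08 0.84 1;-0.036 -0.223 -0.095 0.84 1;-0.036 -0.223 -0.095 0.84 1;-0.036 -0.223 -0.095 0.84 1' 20
python3 -m pendant '-0.001 0.001 -0.006 0 1;-0.002 0.002 -0.010 0 1;-0.004 0.003 -0.014 0 1;-0.006 0.004 -0.018 0 1;-0.008 0.006 -0.022 0 1;-0.010 0.008 -0.026 0 1;-0.012 0.009 -0.030 0 1;-0.012 0.009 -0.034 0 1;-0.013 0.010 -0.037 0 1;-0.013 0.010 -0.037 0 1'
python3 - <<'E'
from h import *
for n in ["wrist","side"]: cv2.imwrite(f"pics/{n}22.png",get_image(n)[:,:,::-1])
crop(0,"side22",190,180,100,60,8,"s22c")
E
```

```text
t: 26.92
eef_pos: [0.5442, -0.0387, 0.0456]
tool_rot: [-3.14, -0.003, 2.5]
ft_force: [-0.1, -0.3, -1.2]
grip_width: 0.0495
t: 27.75
eef_pos: [0.532, -0.0286, 0.009]
tool_rot: [-3.142, -0.001, 2.5]
ft_force: [-1.7, 0.6, 2.0]
grip_width: 0.0498
```

View pics/s22c.png

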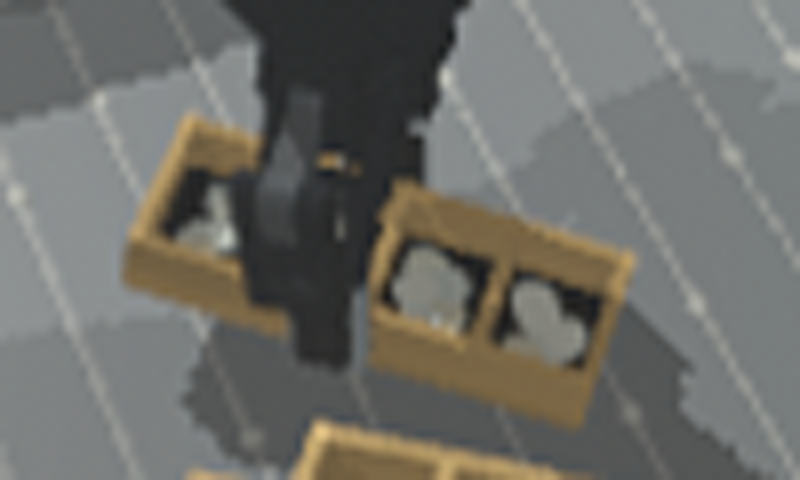

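```bash
python3 -m pendant '-0.001 0.001 -0.002 0 1;-0.001 0.001 -0.004 0 1;-0.001 0.001 -0.004 0 1' 20
python3 -m pendant '0 0 -0.001 0 1;0 0 -0.0015 0 1;0 0 -0.0015 0 1'
python3 - <<'E'
from h import *
for n in ["wrist","side"]: cv2.imwrite(f"pics/{n}23.png",get_image(n)[:,:,::-1])
crop(0,"side23",190,180,100,60,8,"s23c")
E
```

```text
t: 28.1
eef_pos: [0.5315, -0.0281, 0.0056]
tool_rot: [-3.142, 0.0, 2.499]
ft_force: [-2.4, 0.8, 6.1]
grip_width: 0.0499
t: 28.35
eef_pos: [0.531, -0.0278, 0.0045]
tool_rot: [-3.141, -0.0, 2.5]
ft_force: [-4.6, 1.2, 10.5]
grip_width: 0.0497
```

View pics/s23c.png

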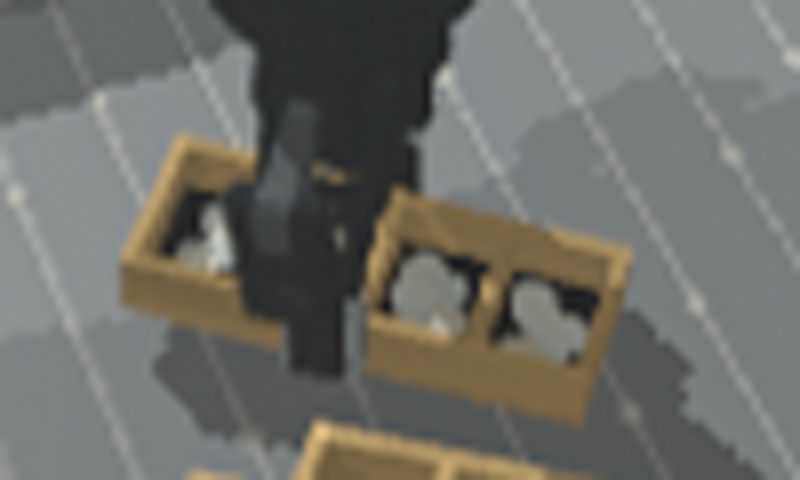

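```bash
python3 -m pendant '0 0 -0.001 0 1;0 0 -0.001 0 0.3;0 0 0 0 0.1;0.001 -0.001 0.002 0 -0.3;0.004 -0.003 0.003 0 -0.3;0.004 -0.003 0.003 0 -0.3;0.004 -0.003 0.003 0 -0.3' 20
python3 -m pendant '0 0 0 0 0.1;0 0 0 0 0.4;0 0 0 0 1;0 0 0 0 1;0 0 0 0 1;0 0 0 0 1' 50
python3 - <<'E'
from h import *
for n in ["side","wrist"]: cv2.imwrite(f"pics/{n}24.png",get_image(n)[:,:,::-1])
crop(0,"side24",190,180,100,60,8,"s24c")
crop(0,"wrist24",170,110,190,230,3,"w24c")
E
```

```text
t: 29.03
eef_pos: [0.5358, -0.0315, 0.007]
tool_rot: [3.141, 0.0, 2.499]
ft_force: [0.2, -0.0, 1.2]
grip_width: 0.0554
t: 29.53
eef_pos: [0.5356, -0.0312, 0.0072]
tool_rot: [3.141, 0.001, 2.5]
ft_force: [-1.1, -1.0, 5.1]
grip_width: 0.0491
```

View pics/s24c.png

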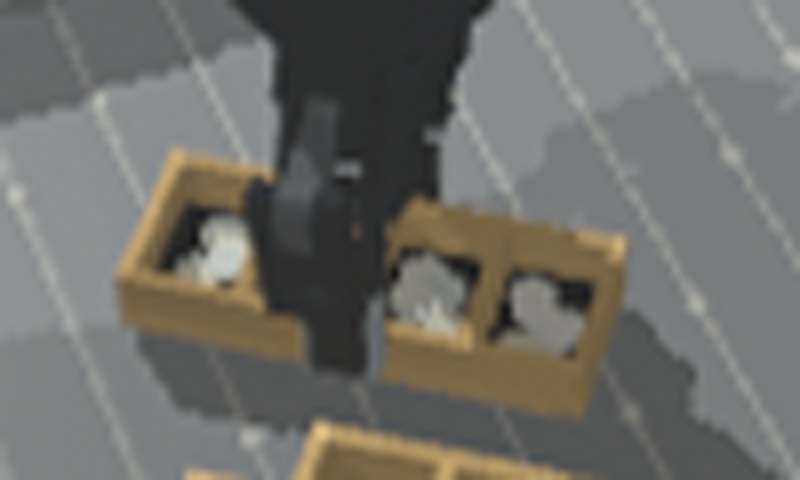

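View pics/w24c.png

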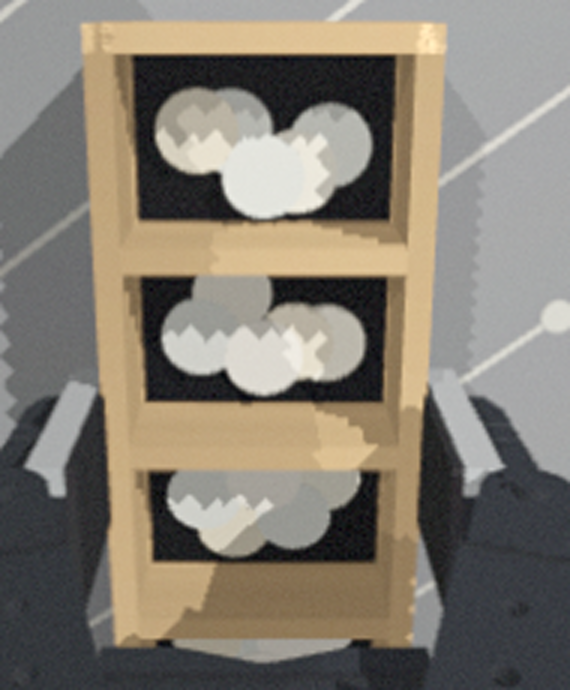

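Run:
```python
from h import *
c=calibration("wrist"); s=calibration("side"); h=.025
P=[(.066,.025,h),(.066,-.025,h),(.03,.021,h),(.03,-.021,h),(-.002,.021,h),(-.002,-.021,h)]
uv=(np.array([(81,24),(446,24),(121,274),(408,274),(132,470),(400,470)])+.5)/3-.5+[170,110]
x,e,r=fit3(c,P,uv,[.533,-.03,2.5],0); print("sh wrist",x.round(4),np.degrees(x[2]),e)
uv2=(np.array([(175,153),(627,243),(118,280)])+.5)/8-.5+[190,180]
x2,e,r=fit3(s,[(.066,-.025,h),(-.066,-.025,h),(.066,.025,h)],uv2,[.533,-.03,2.5],0); print("sh side",x2.round(4),np.degrees(x2[2]),e)
t=observe()['eef_pos'];h=.033
U=(np.array([(223,183),(590,262),(180,290),(560,372)])+.5)/5.5-.5+[190,200]
d,e,r=fit3(s,[(.066,-.025,h),(-.066,-.025,h),(.066,.025,h),(-.066,.025,h)],U,[.518,-.2,2.5],.072); print("mid side",d.round(4),np.degrees(d[2]),e)
R=Ro.from_euler('Z',2.5).as_matrix()[:2,:2]
print("sh-TCP wrist",(R.T@(x[:2]-t[:2])).round(4),"side",(R.T@(x2[:2]-t[:2])).round(4))
print("mid-deep",(R.T@(d[:2]-[.4923,-.1864])).round(4))
print("tcpmid-mid(side)",(R.T@(np.array([.5185,-.2058])-d[:2])).round(4))
```

```text
sh wrist [ 0.5353 -0.0292  2.503 ] 143.4140869094631 0.5410802517591844
sh side [ 0.5345 -0.0332  2.4989] 143.17753665953575 0.1822120312330174
mid side [ 0.5178 -0.2065  2.4921] 142.78437787749147 0.6449837262416735
sh-TCP wrist [ 0.0015 -0.0015] side [-0.0003  0.0022]
mid-deep [-0.0324  0.0008]
tcpmid-mid(side) [-0.0002 -0.001 ]
```

```bash
python3 -m pendant '0 0 0.02 0 1;0 0 0.05 0 1;0 0 0.09 0 1;0 -0.01 0.13 0 1;-0.01 -0.04 0.145 0 1;-0.02 -0.08 0.145 0 1;-0.03 -0.115 0.145 0 1;-0.04 -0.145 0.135 0 1;-0.043 -0.156 0.125 0 1;-0.043 -0.156 0.115 0 1;-0.043 -0.156 0.115 0 1;-0.043 -0.156 0.115 0 1;-0.043 -0.156 0.115 0 1;-0.043 -0.156 0.115 0 1'
python3 - <<'E'
from h import *
o=observe(); print(o['eef_pos'],o['tool_rot'])
for n in ["side","wrist"]: cv2.imwrite(f"pics/{n}25.png",get_image(n)[:,:,::-1])
crop(0,"side25",190,190,140,110,5.5,"s25c")
E
```

```text
t: 30.8
eef_pos: [0.4933, -0.1853, 0.1224]
tool_rot: [3.141, 0.0, 2.502]
ft_force: [0.8, 0.2, -2.2]
grip_width: 0.049
[ 0.49327438 -0.18534481  0.12242372] [3.14061511e+00 4.57312856e-04 2.50246938e+00]
```

View pics/s25c.png

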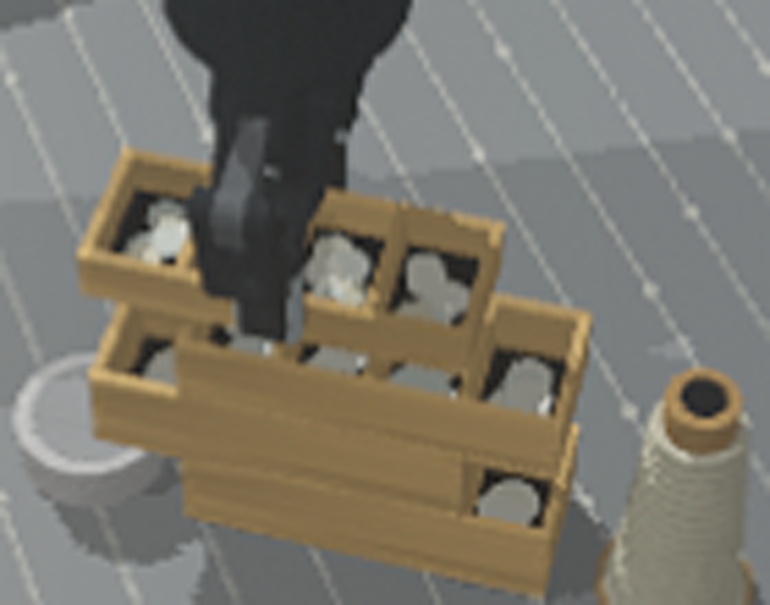

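View pics/wrist25.png

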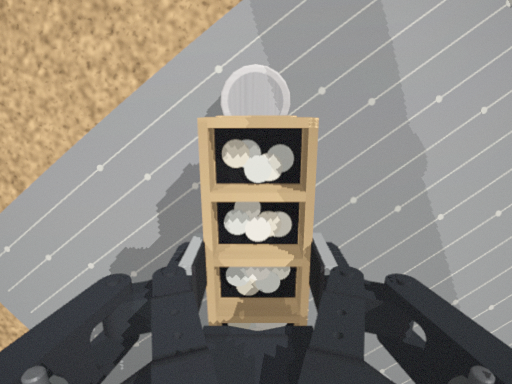

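Run:
```python
from h import *
s=calibration("side");h=.025
U=(np.array([(129,148),(502,226),(81,252)])+.5)/5.5-.5+[190,190]
d,e,r=fit3(s,[(.066,-.025,h),(-.066,-.025,h),(.066,.025,h)],U,[.49,-.18,2.5],.1152); print("sh side",d.round(4),np.degrees(d[2]),e)
R=Ro.from_euler('Z',2.5).as_matrix()[:2,:2]
for m in ([.5178,-.2065],[.5178,-.2057]): print((R.T@(d[:2]-m)).round(4))
```

```text
sh side [ 0.4927 -0.1863  2.4865] 142.46311505709733 0.5481428302267144
[ 0.0322 -0.0011]
[ 0.0317 -0.0005]
```

Well aligned (32.0 along, within 1 mm across). Nudge 1 mm in −y and lower.

```bash
python3 -m pendant '0 -0.0005 -0.004 0 1;0 -0.0005 -0.006 0 1;0 -0.0005 -0.006 0 1;0 -0.0005 -0.006 0 1' 
python3 -m pendant '0 0 -0.002 0 1;0 0 -0.004 0 1;0 0 -0.005 0 1;0 0 -0.005 0 1' 
python3 -m pendant '0 0 -0.0015 0 1;0 0 -0.003 0 1;0 0 -0.003 0 1'
```

```text
t: 31.23
eef_pos: [0.4922, -0.1874, 0.1158]
tool_rot: [-3.141, -0.0, 2.5]
ft_force: [0.5, 0.3, -0.8]
grip_width: 0.0486
t: 31.57
eef_pos: [0.4921, -0.1875, 0.1107]
tool_rot: [-3.141, -0.001, 2.5]
ft_force: [0.8, -0.4, -1.6]
grip_width: 0.0489
t: 31.82
eef_pos: [0.4922, -0.1874, 0.1077]
tool_rot: [-3.141, -0.0, 2.5]
ft_force: [0.2, -0.1, -1.0]
grip_width: 0.0487
```

```bash
python3 -m pendant '0 0 -0.0007 0 1;0 0 -0.001 0 1;0 0 -0.001 0 1'
```

```text
t: 32.07
eef_pos: [0.4924, -0.1875, 0.1072]
tool_rot: [-3.142, 0.0, 2.5]
ft_force: [-1.8, -0.0, 1.8]
grip_width: 0.0487
```

Contact exactly at the seated height. Release, rise and check.

```bash
python3 -m pendant '0 0 0 0 0.1;0 0 0 0 -0.3;0 0 0 0 -0.55;0 0 0.02 0 -0.55;0 0 0.06 0 -0.55;0 0.01 0.1 0 -0.55;0 0.03 0.13 0 -0.55;0 0.06 0.14 0 -0.55;0.01 0.09 0.14 0 -0.55;0.01 0.11 0.14 0 -0.55;0.01 0.11 0.14 0 -0.55;0.01 0.11 0.14 0 -0.55' 20
python3 - <<'E'
from h import *
for n in ["side","scene","wrist"]: cv2.imwrite(f"pics/{n}26.png",get_image(n)[:,:,::-1])
crop(0,"side26",190,190,140,110,5.5,"s26c")
crop(0,"scene26",90,90,140,110,5.5,"c26c")
for q in ["bottom_tray","deep_tray","middle_tray","shallow_tray","thread_cone","pin_tin","jar"]:
    print(q,[(np.round(d['location'],3).tolist(),round(d['conf'],2)) for d in place_of("side",q)][:2])
E
```

```text
t: 33.07
eef_pos: [0.5024, -0.0763, 0.2472]
tool_rot: [3.141, 0.0, 2.503]
ft_force: [-0.1, 0.5, 1.6]
grip_width: 0.0664
bottom_tray [([0.52, -0.207, -0.002], 0.86)]
deep_tray [([0.491, -0.186, 0.038], 0.85), ([0.519, -0.205, -0.002], 0.42)]
middle_tray [([0.52, -0.209, 0.069], 0.71)]
shallow_tray [([0.492, -0.19, 0.099], 0.8)]
thread_cone [([0.597, -0.276, -0.003], 0.77)]
pin_tin [([0.432, -0.142, -0.0], 0.86)]
jar []
```

View pics/s26c.png

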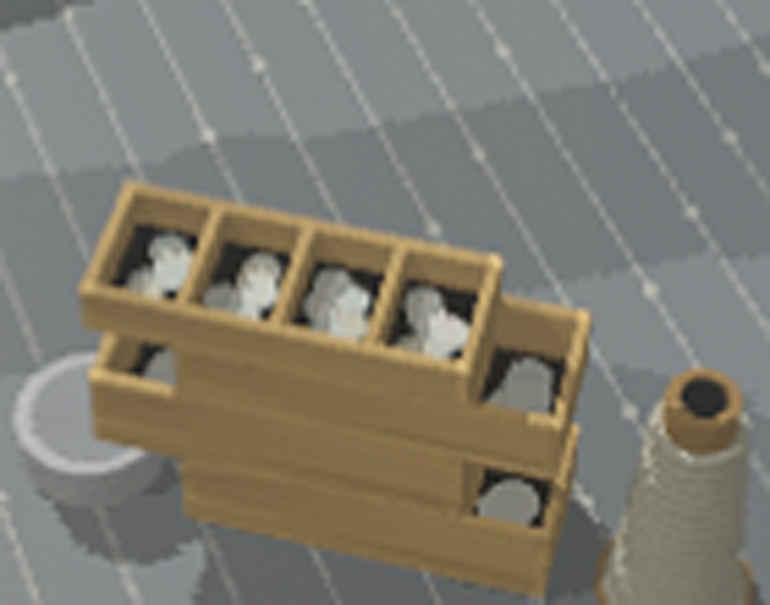

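View pics/c26c.png

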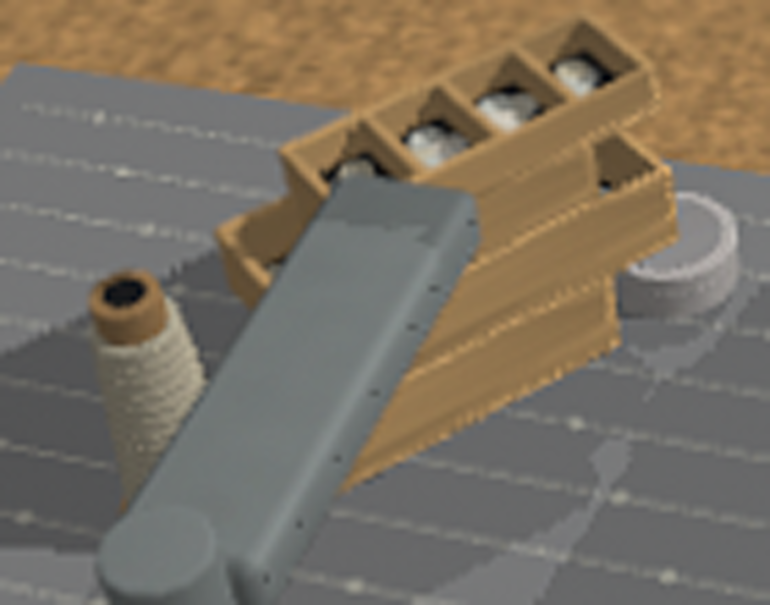

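View pics/wrist26.png

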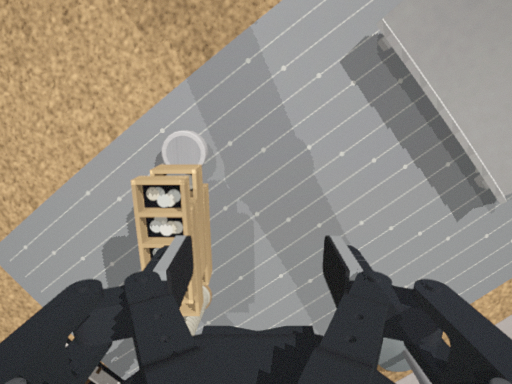

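The stack is flat, level and staggered as asked, and the tin and cone are where they were. I'm handing it in.

```bash
python3 -c "
from workcell import *
print(job_done())"
```

```text
the job is handed in; nothing more can be done
None
```

The three trays are stacked on the bottom tray in the order asked: deep, middle, shallow. I handed the job in at about 33 s of the 72 s allowed.

**How it was done:** I fetched each tray from the rack and let it pivot flat against clear table between the rack and the stack. I then opened the fingers with a few degrees of tilt left, so the raised end settled the last few millimetres onto the table. Each tray was gripped again level and set down slowly before I fetched the next.

**Seating:** No tray met resistance at the height where its feet would have caught on the rim. Each one touched down at its seated height: about 36, 72 and 100 mm above the table.

**Stagger:**
- **Deep tray:** it sits about 31.6 mm out, over the pin tin end.
- **Middle tray:** it is about 32.4 mm back, over the bottom tray.
- **Shallow tray:** it was about 32 mm out over the deep tray just before lowering. I did not fit its position again after release, but the last picture shows it lying flat and in line.

**Final checks:** In the last pictures all trays look flat, each lower tray keeps an end pocket open, and the gripper is clear of everything. The network's heights for the trays were -2, 38, 69 and 99 mm. Its positions for the tin and bottom tray were within its 4 mm accuracy of the first look, and the cone was about 5 mm off in x.

**Disagreements:** The side and wrist cameras differed by 2–4 mm, mostly in y, so I aligned the trays relative to each other. The network did not find the jar in the last side picture; the arm never went near it or the lamp.

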